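Couple a cart drawbar to the bench hitch and lock it

TASK

The cart coupler lies head-up on the sloping timber rest with its locking handle down. Raise the handle well up, lift the coupler off the rest, lower it gently and level onto the ball of the bench hitch with its bar lying in the fork behind the ball, and only then press the handle fully down to lock it. Leave the other things on the bench where they are.

Things in the scene. Friction and masses are not known exactly. Their poses are not given: they have to be found in the camera images.
- coupler_grip (a point): Loose steel coupler, about 0.65 kg, 197 mm long: round head at the +x end of a bar 32 mm wide (y), 30 mm high (z). This point is the bar's middle, a good place to grasp across its width; bar runs 87 mm ahead of it and 58 mm behind. x along the bar to the head, z out of its top (handle side). Starts loose on the rest, x rising 30 degrees; the rest's rails are no wider than the bar. Must end level.
- socket (a point): Centre of the round socket in the coupler's head, 112 mm ahead (+x) of coupler_grip and 5 mm below it (-z), same axes. Head 54 mm across, socket 44 mm inside, open below; its skirt ends 10 mm below this point, level with the bar's underside; its top is 35 mm above. When seated this point is at the ball's centre.
- handle (a joint): Locking handle on the coupler (rad): 0 = fully down (locked), along the bar; 1.4 = fully raised, about square to the bar. It stays where it is left (stiff hinge, 0.12 N m, 1 to 2 N at its end). When down, its catch under the head shuts the socket's mouth; above 0.6 the catch is clear of the ball. Raised over 1.0 it also leaves a hand room to take the bar.
- handle_grip (a point): Middle of the handle's flat end grip, a steel bar 54 mm long (x), 20 mm wide (y), 10 mm thick (z). Axes turn with the handle: when down they are the coupler's axes, z out of the grip's upper face. When down, this point is 30 mm above the bar's top face and 9 mm behind coupler_grip. Raising the handle swings it up and over towards the head.
- handle_hinge (a point): Centre of the handle's hinge pin, on top of the bar 36 mm behind and 28 mm above the socket centre; the hinge axis is the coupler's y. From here the handle_grip lies 85 mm along -x and 22 mm along +z of the handle's own axes.
- ball (a point): Centre of the fixed 40 mm steel ball on an 18 mm stem, 85 mm above the bench, on a 240 x 100 x 12 mm base plate. z up; -x points from the ball to the fork: the coupler's x must agree with this x. The fork, 157 mm behind the ball, is 15 mm long, 44 mm wide inside, floor 74.5 mm and cheek tops 94 mm above the bench; the coupler's bar rests in it level.
- rest: Fixed sloping timber rest on a 190 x 110 x 18 mm plywood foot, origin under its middle. x is the level direction in which the slope rises; coupler_grip starts about 5 mm behind the point above this origin, 74 mm above the bench.
- tin: Bystander: a closed tin, 66 mm across, 90 mm high, origin at its underside. Leave alone.
- wrench: Bystander: a wrench lying flat, 170 mm long. Leave alone.
- hammer: Bystander: a hammer lying on the bench, 260 mm long. Leave alone.
- offcut: Bystander: a timber offcut, 160 x 50 x 30 mm, origin at its underside. Leave alone.
Not all that is in view belongs to the job. Leave any orange or pink look-alike of the part that bears coupler_grip alone. There is more than one size of the rest; the job needs the smaller.

How it is judged:
By the outcome, as a careful person would: the job done as asked, in the order asked, and still so for the second after the job is handed in, with the robot touching nothing.
It also fails if it takes over 64 s, if anything falls off the work surface, if the arm or the gripper's body presses on something with over 40 N, if the wrist force passes 120 N, or if a joint passes its speed limit or range.

ROBOT

A 6-joint arm with a two-finger parallel gripper is mounted at the origin on the work surface. World frame = base frame: x ahead of the robot, y to its left, z up, the work surface at z = 0. Lengths are in mm, angles in degrees, forces in N, time in s.
With the tool pointing down it reaches from about 300 to 850 mm from the base axis. Payload 4.2 kg.
Tool frame: the origin (TCP) lies between the finger pads; the fingertips stand 19 mm ahead of it and the grasp point (between the pads) is the TCP; z points along the fingers, x is the direction in which the jaws open and shut, and the axes are right-handed (so a half turn about z gives the same grasp; the last joint's range is limited). The gripper opens to 91 mm and grips with 3 to 60 N. Pads are 32 mm wide; open, the fingers measure 118 mm over their backs; the gripper's body (76 mm by 178 mm) begins 60 mm behind the grasp point.
Start: joints at [65.374, 18.312, 89.639, -0, 72.044, -1.146], TCP at [229.098, 527.404, 232.976] pointing down, gripper open.
Joint ranges: [-177.97, 177.97], [-48.28, 115.42], [12.27, 149.76], [-77.06, 257.06], [2.81, 150.46], [-146.56, 146.56]. Speed limits (degrees/s): [147.25, 147.25, 180, 180, 180, 180].

INTERFACE

Orientations are given as [roll, pitch, yaw] about the fixed x, y, z axes, in that order (R = Rz(yaw) Ry(pitch) Rx(roll)).
In Python, from workcell import sensors, grab_frame, env gives the robot as it stands.
- The arm moves only by the tool servo_tool, never from a script. Its argument "motion" is one flat list of numbers, 7 for each row, row after row: the shift along the world's x, y, z in mm, then the turn, a rotation vector about the world's x, y, z in rad, then the opening in per cent of the stroke, from 0 (shut) to 100 (fully open). In form: [x, y, z, rx, ry, rz, grip, x, y, z, rx, ry, rz, grip, ...]. A call has 1 to 10 rows; each row shifts and turns the commanded pose from where the row before left it; what a row does not reach is not made up. A row lasts 1/12 s, in which the tool goes at most 41.7 mm and 7.16 degrees, less where a joint would pass 70% of its speed; a pose out of reach is approached as far as the arm can. A call with a gripper value outside its range is refused whole. The fingers move at their own pace and stop on an object; "newtons" is the grip in N (left out, the last holds). Time passes only in rows, so rows that do not move let the fingers close. It gives the time, the measured TCP pose, the force and the opening at its end, in the units of the state.
- sensors.state(): the state, without advancing time (a new reading comes with each control period).
- grab_frame(name): name is "scene" or "top"; returns a dict with "image" (384x512x3 uint8, red, green, blue), "depth" (384x512 float32, mm along the optical axis (not along the pixel's ray), 0 where there is no reading), "fx", "fy", "cx", "cy" (pixels), "dist_coeffs" ([k1, k2, p1, p2, k3] as OpenCV has them; the pictures are not rectified), "extrinsics" (4x4, takes a point from camera to world coordinates). Camera axes: x right, y up, looking along -z (the intrinsics and any distortion apply to the point x, -y, -z); pixel columns grow to the right and rows downward; lengths in mm; the calibration is good to about 2 mm. A picture is of the moment at which its call begins.
- env.job_done(): hands the job in, once; it reports no verdict.
The state is a dict: "time_s": time; "qpos": joint angles; "qvel": joint speeds; "effort": joint torques, N m; "ee_pos": TCP position; "ee_rot": TCP orientation; "force": force on the tool from outside, world axes, zero at the start; "torque": the same for the moment, N m; "gripper_width": finger opening in mm.
Only numpy, scipy, OpenCV 4.12 (cv2) and the standard library are available. Lean on these libraries where they do the work, as an engineer would, in place of code of your own. Each camera call takes 0.05 s, during which the arm holds its last target.

## Working session

There is one attempt and no reset: what is moved stays moved. The work goes in short steps, Python scripts to look and compute and a tool call to move; the robot and the scene stay as the last step left them, time stands still between calls to the robot, and variables do not carry over. Pictures are saved under pics/ and viewed, and the job is handed in when it is done.

Besides the shell and the picture viewer there is one more tool, called after "Emit:" by a JSON object that holds its "method" and its "body". servo_tool: Moves the arm, as the interface text tells. Its arguments: {"type":"object","properties":{"motion":{"type":"array"},"newtons":{"type":"number"}},"required":["motion"]}

```bash
mkdir -p pics; ls; python3 - <<'E'
from workcell import sensors, grab_frame, env
import cv2,numpy as np
print(sensors.state())
for n in("scene","top"):
    f=grab_frame(n); cv2.imwrite(f"pics/{n}0.png",f["image"][:,:,::-1]); np.savez(f"{n}0.npz",**f)
    print(n,{k:np.round(f[k],3).tolist() for k in f if k not in("image","depth")}, (f["depth"]>0).mean())
E
```

```text
pics
{'time_s': 0.0, 'qpos': array([ 6.53753379e+01,  1.83500106e+01,  8.97096353e+01, -1.14928485e-03,
        7.20431654e+01, -1.14572160e+00]), 'qvel': array([-0.02895274, -0.03808156,  0.00694689, -0.03456935, -0.03109592,
       -0.00038032]), 'effort': array([ 6.48019450e-04, -4.12464058e+01, -2.31977212e+01,  7.28400098e-02,
        4.55068960e-02, -1.37370989e-04]), 'ee_pos': array([228.88235047, 526.9395619 , 232.11472084]), 'ee_rot': array([-1.79999037e+02,  1.02812589e-01,  6.65214157e+01]), 'force': array([ 1.13673569, -0.32416162,  0.24323232]), 'torque': array([-0.06013195, -0.00228336, -0.01459648]), 'gripper_width': 91.01604848575198}
scene {'fx': 474.157, 'fy': 474.157, 'cx': 256.663, 'cy': 194.822, 'dist_coeffs': [-0.101, 0.0, 0.0, 0.0, 0.0], 'extrinsics': [[0.853, -0.337, 0.399, 1116.397], [0.523, 0.548, -0.653, -1037.717], [0.001, 0.765, 0.644, 1147.385], [0.0, 0.0, 0.0, 1.0]]} 0.9902496337890625
top {'fx': 480.443, 'fy': 480.443, 'cx': 255.203, 'cy': 188.23, 'dist_coeffs': [-0.189, 0.0, 0.0, 0.0, 0.0], 'extrinsics': [[-0.019, 0.993, -0.116, 330.493], [-1.0, -0.02, -0.005, 11.009], [-0.007, 0.116, 0.993, 1362.41], [0.0, 0.0, 0.0, 1.0]]} 0.9957784016927084
```

View pics/scene0.png

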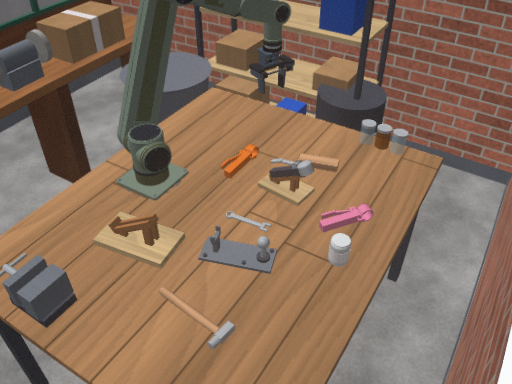

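View pics/top0.png

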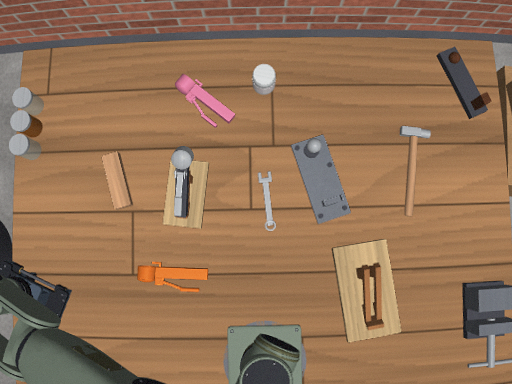

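The top view shows the coupler on the small rest with its head at (182,158) and bar towards (182,213). The ball is at (314,147), and the fork is at about (331,202). Next I zoom in and measure.

```bash
cat > h.py <<'E'
import numpy as np, cv2
def load(n): return dict(np.load(n))
def rays(f,px):
    K=np.array([[f["fx"],0,f["cx"]],[0,f["fy"],f["cy"]],[0,0,1]],float)
    u=cv2.undistortPoints(np.array(px,float).reshape(-1,1,2),K,np.array(f["dist_coeffs"],float)).reshape(-1,2)
    d=np.c_[u[:,0],-u[:,1],-np.ones(len(u))]
    E=f["extrinsics"]; return E[:3,3],d@E[:3,:3].T
def plane(f,px,z):
    o,d=rays(f,px); z=np.broadcast_to(z,len(d)); return o+d*((z-o[2])/d[:,2])[:,None]
def dep(f,px):
    o,d=rays(f,px); p=np.array(px,int).reshape(-1,2); return o+d*f["depth"][p[:,1],p[:,0]][:,None]
def cloud(f):
    h,w=f["depth"].shape; v,u=np.mgrid[:h,:w]
    o,d=rays(f,np.c_[u.ravel(),v.ravel()]); P=o+d*f["depth"].reshape(-1,1); return P.reshape(h,w,3)
def crop(f,x0,y0,x1,y1,s,name):
    cv2.imwrite(name,cv2.resize(f["image"][y0:y1,x0:x1,::-1],None,fx=s,fy=s,interpolation=cv2.INTER_CUBIC))
E
python3 - <<'E'
from h import *
t=load("top0.npz");s=load("scene0.npz")
a=lambda f,b,z:cv2.resize(f["image"][b[1]:b[3],b[0]:b[2],::-1],(390,290*1),interpolation=cv2.INTER_CUBIC)
W=np.vstack([np.hstack([a(t,(130,130,260,227),3),a(t,(270,120,400,217),3)]),np.hstack([a(s,(230,140,360,237),3),a(s,(180,200,310,297),3)])])
cv2.imwrite("pics/z0.png",W)
for n,f in(("t",t),("s",s)):
    C=cloud(f); np.save(n+"C.npy",C)
C=np.load("tC.npy")
# bench height checks
for p in[(250,250),(220,180),(290,100)]: print("bench",C[p[1],p[0]].round(1))
for p in[(182,158),(182,170),(182,180),(182,190),(182,200),(181,210),(169,190),(203,190),(314,147),(330,203),(320,180),(264,72)]: print(p,C[p[1],p[0]].round(1))
E
```

```text
bench [314.6  36.   -0.8]
bench [514.9 117.9   4.7]
bench [747.8 -89.1   2.9]
(182, 158) [552.7 202.8 158.9]
(182, 170) [526.7 207.8 127. ]
(182, 180) [499.2 206.5 135.1]
(182, 190) [476.8 211.5 103.8]
(182, 200) [451.6 214.   88.4]
(181, 210) [423.1 212.9 112.5]
(169, 190) [488.  263.2  13.9]
(203, 190) [485.2 165.   21. ]
(314, 147) [ 586.3 -142.4   99.6]
(330, 203) [ 436.5 -182.9   78.9]
(320, 180) [ 508.3 -166.9   11.3]
(264, 72) [804.2 -13.2  88.2]
```

View pics/z0.png

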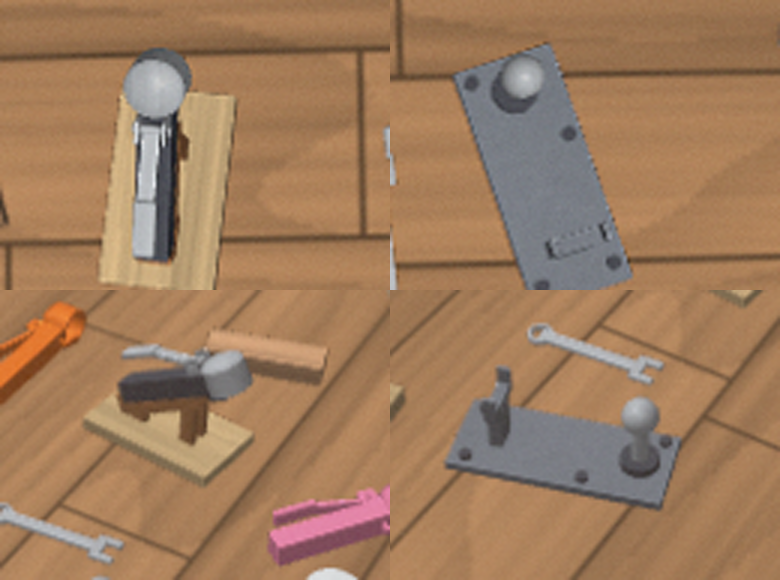

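```bash
python3 - <<'E'
from h import *
for n in("top","scene"):
    f=load(n+"0.npz"); hsv=cv2.cvtColor(f["image"],cv2.COLOR_RGB2HSV)
    pts=[(172,215),(205,180),(320,180),(314,143),(182,158),(314,149)] if n=="top" else [(300,195),(272,190),(235,255),(262,240),(303,167),(290,173),(264,243)]
    for p in pts: print(n,p,f["image"][p[1],p[0]],hsv[p[1],p[0]])
E
```

```text
top (172, 215) [197 169 124] [ 18  94 197]
top (205, 180) [176 150 111] [ 18  94 176]
top (320, 180) [122 126 134] [110  23 134]
top (314, 143) [170 174 175] [ 96   7 175]
top (182, 158) [201 202 201] [ 60   1 202]
top (314, 149) [167 172 175] [101  12 175]
scene (300, 195) [195 167 124] [ 18  93 195]
scene (272, 190) [147 124  92] [ 17  95 147]
scene (235, 255) [122 123 131] [117  18 131]
scene (262, 240) [181 185 189] [105  11 189]
scene (303, 167) [142 142 144] [120   4 144]
scene (290, 173) [65 58 58] [ 0 27 65]
scene (264, 243) [134 136 138] [105   7 138]
```

```bash
cat > m.py <<'E'
from h import *
def comp(m,box):
    mm=np.zeros(m.shape,np.uint8); x0,y0,x1,y1=box; mm[y0:y1,x0:x1]=m[y0:y1,x0:x1]
    mm=cv2.morphologyEx(mm,cv2.MORPH_CLOSE,np.ones((3,3),np.uint8))
    n,l,st,_=cv2.connectedComponentsWithStats(mm); i=1+np.argmax(st[1:,4]); return (l==i).astype(np.uint8)
def rect(f,m,z):
    c=max(cv2.findContours(m,cv2.RETR_EXTERNAL,cv2.CHAIN_APPROX_NONE)[0],key=len).reshape(-1,2)
    return cv2.minAreaRect(plane(f,c,z)[:,:2].astype(np.float32))
if __name__=="__main__":
  B={"top":dict(foot=(150,135,215,235),base=(285,130,355,228),ball=(300,130,330,162)),
   "scene":dict(foot=(250,165,320,205),base=(190,225,285,275),ball=(252,230,275,255))}
  R={}
  for n in B:
    f=load(n+"0.npz"); h=cv2.cvtColor(f["image"],cv2.COLOR_RGB2HSV).astype(int)
    H,S,V=h[...,0],h[...,1],h[...,2]
    foot=comp(((S>75)&(S<112)&(H>14)&(H<22)).astype(np.uint8),B[n]["foot"])
    base=comp(((S<45)).astype(np.uint8),B[n]["base"])
    print(n,"foot",rect(f,foot,18),"base",rect(f,base,12))
    D=f["image"].copy(); D[foot>0]=(0,255,0); D[base>0]=(255,0,255)
    cv2.imwrite(f"pics/m_{n}.png",D[100:300,120:370,::-1].repeat(3,0).repeat(3,1)[:600,:750])
E
python3 m.py; python3 -c "
import cv2,numpy as np
cv2.imwrite('pics/mm.png',np.hstack([cv2.resize(cv2.imread(f'pics/m_{n}.png'),(400,320)) for n in('top','scene')]))"
```

```text
top foot ((479.0763854980469, 215.365966796875), (112.2567138671875, 191.37156677246094), 82.9194107055664) base ((513.2701416015625, -168.04693603515625), (238.56874084472656, 101.00987243652344), 16.78765106201172)
scene foot ((481.937255859375, 206.54234313964844), (127.16471862792969, 199.06687927246094), 83.5481948852539) base ((506.8038330078125, -146.75990295410156), (239.7047576904297, 164.2109832763672), 16.110368728637695)
```

View pics/mm.png

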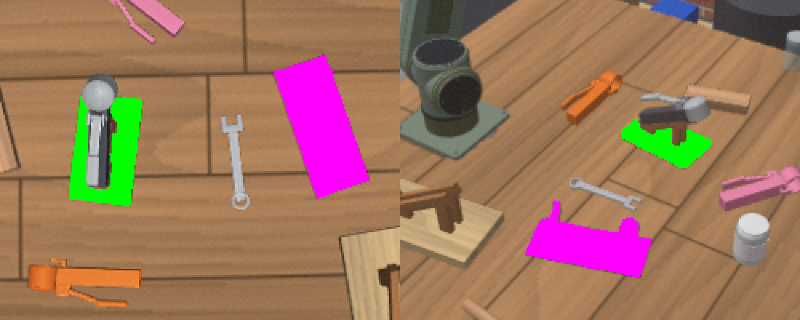

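```bash
python3 - <<'E'
from h import *
from m import comp
box={"top":(298,130,330,162),"scene":(252,232,275,262)}
L=[]
for n in box:
    f=load(n+"0.npz"); x0,y0,x1,y1=box[n]
    g=cv2.cvtColor(f["image"],cv2.COLOR_RGB2GRAY)
    h=cv2.cvtColor(f["image"],cv2.COLOR_RGB2HSV)
    print(n); print(g[y0:y1:1,x0:x1:1] if n=="scene" else "")
    c=cv2.HoughCircles(cv2.resize(g[y0:y1,x0:x1],None,fx=6,fy=6,interpolation=cv2.INTER_CUBIC),cv2.HOUGH_GRADIENT,1,200,param1=120,param2=12,minRadius=32,maxRadius=66)
    c=c[0,0]/6; p=(c[0]+x0-.42,c[1]+y0-.42); print(p,c[2]); 
    o,d=rays(f,[p]); d=d[0]/np.linalg.norm(d[0]); L.append((o,d)); print(plane(f,[p],85))
(o1,d1),(o2,d2)=L
s=np.linalg.lstsq(np.c_[d1,-d2],o2-o1,rcond=None)[0]
print(o1+s[0]*d1,o2+s[1]*d2)
E
```

```text
top
Traceback (most recent call last):
TypeError: 'NoneType' object is not subscriptable
```

```bash
python3 - <<'E'
from h import *
t=load("top0.npz");s=load("scene0.npz")
a=lambda f,b:cv2.resize(f["image"][b[1]:b[3],b[0]:b[2],::-1],None,fx=12,fy=12,interpolation=cv2.INTER_NEAREST)
cv2.imwrite("pics/b0.png",np.hstack([a(t,(298,130,330,162)),a(s,(248,230,280,262))]))
E
```

```text
(no output)
```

View pics/b0.png

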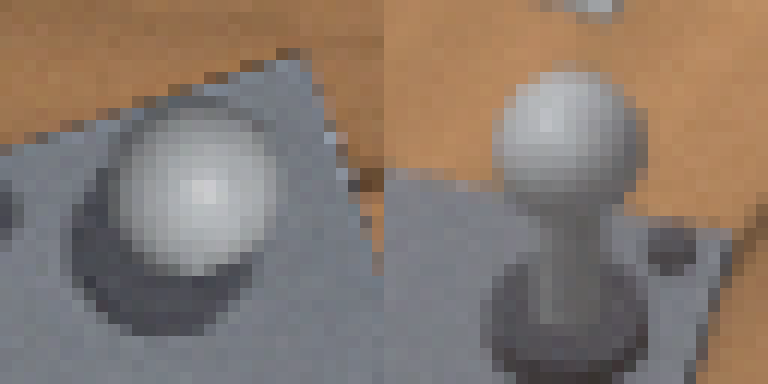

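```bash
cat >>h.py <<'E'
def tri(f1,p1,f2,p2):
    o1,d1=rays(f1,[p1]);o2,d2=rays(f2,[p2]);d1,d2=d1[0],d2[0]
    s=np.linalg.lstsq(np.c_[d1,-d2],o2-o1,rcond=None)[0]
    return o1+s[0]*d1,o2+s[1]*d2
E
python3 - <<'E'
from h import *
t=load("top0.npz");s=load("scene0.npz")
print(tri(t,(313.5,145),s,(263.1,241.3)),plane(t,[(313.5,145)],85),plane(s,[(263.1,241.3)],85))
a=lambda f,b,k:cv2.resize(f["image"][b[1]:b[3],b[0]:b[2],::-1],None,fx=k,fy=k,interpolation=cv2.INTER_NEAREST)
cv2.imwrite("pics/c0.png",np.hstack([a(t,(160,140,210,225),7),a(s,(262,150,322,200),7)[:,:].copy() if 0 else cv2.copyMakeBorder(a(s,(262,155,320,200),7),0,595-315,0,0,0)]))
E
```

```text
(array([ 594.3955611 , -142.79790962,   86.88505193]), array([ 593.15485636, -143.69960593,   86.73708287])) [[ 594.78557357 -143.0252156    85.        ]] [[ 592.29791317 -142.23542339   85.        ]]
```

View pics/c0.png

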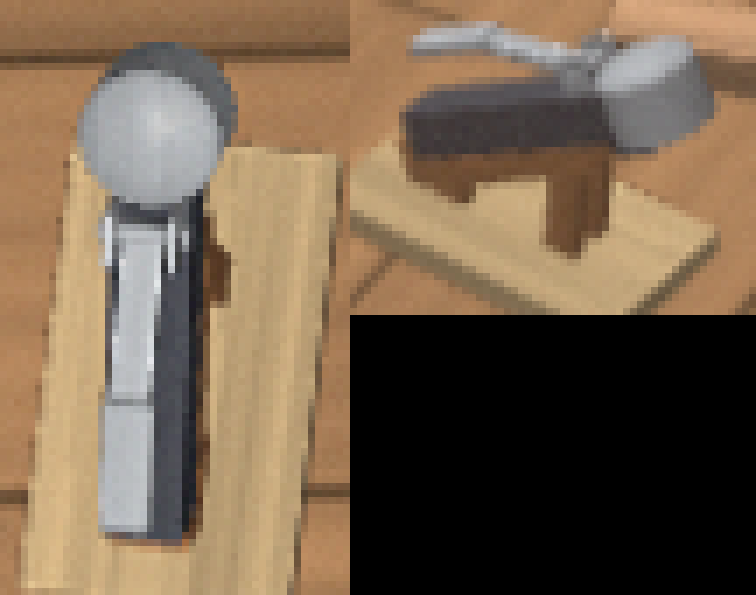

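```bash
python3 - <<'E'
from h import *
t=load("top0.npz");s=load("scene0.npz")
def proj(f,P):
    E=f["extrinsics"]; p=(np.atleast_2d(P)-E[:3,3])@E[:3,:3]; p=p*[1,-1,-1]
    K=np.array([[f["fx"],0,f["cx"]],[0,f["fy"],f["cy"]],[0,0,1]])
    return cv2.projectPoints(p,np.zeros(3),np.zeros(3),K,f["dist_coeffs"])[0].reshape(-1,2)
y=np.radians(-7.1);c,sn=np.cos(np.radians(30)),np.sin(np.radians(30))
h=np.array([np.cos(y),np.sin(y),0]);u=h*c+[0,0,sn];w=-h*sn+[0,0,c];v=np.cross(w,u)
g=np.array([474.1,216,74.])
P={"hgrip":g-9*u+45*w,"headtop":g+112*u+30*w,"rearTopL":g-58*u+15*w+16*v,"rearTopR":g-58*u+15*w-16*v,"rearBotR":g-58*u-15*w-16*v,"grL":g-9*u+45*w-27*u+10*v,"grR":g-9*u+45*w-27*u-10*v}
for k in P: print(k,P[k].round(1),proj(t,P[k]).round(1),proj(s,P[k]).round(1))
print(tri(t,(177.6,206.4),s,(275.8,160.2)))
E
```

```text
hgrip [444.  219.7 108.5] [[178.7 202.2]] [[279.  162.1]]
headtop [555.5 205.9 156. ] [[181.  157.2]] [[304.9 163. ]]
rearTopL [418.8 239.   58. ] [[174.8 213.1]] [[275.3 168.2]]
rearTopR [414.8 207.3  58. ] [[186.3 214.4]] [[270.3 172.1]]
rearBotR [429.7 205.4  32. ] [[188.3 209.6]] [[273.3 179.1]]
grL [422.1 232.6  95. ] [[174.8 211. ]] [[275.5 161.5]]
grR [419.6 212.7  95. ] [[182.1 211.8]] [[272.3 163.9]]
(array([432.70967566, 221.97512924, 112.07790653]), array([430.05092816, 220.08230833, 111.54117719]))
```

```bash
python3 - <<'E'
from h import *
y=np.radians(-7.1);h=np.array([np.cos(y),np.sin(y),0]);l=np.array([-h[1],h[0],0]);g=np.array([474.1,216,74.])
for n,b in(("top",(165,150,200,222)),("scene",(255,150,322,192))):
    f=load(n+"0.npz");C=cloud(f);V=f["image"].max(2);H=cv2.cvtColor(f["image"],cv2.COLOR_RGB2HSV)
    m=np.zeros(V.shape,bool);m[b[1]:b[3],b[0]:b[2]]=1
    for nm,mm in(("dark",m&(V<90)&(H[...,1]<70)&(C[...,2]>35)),("light",m&(V>140)&(H[...,1]<30)&(C[...,2]>35))):
        P=C[mm]-g; Q=np.c_[P@h,P@l,P[:,2]]
        o=np.argsort(Q[:,0]); Q=Q[o]
        print(n,nm,len(Q))
        for q in np.array_split(Q,14): print(np.median(q,0).round(1),q.min(0).round(0),q.max(0).round(0))
E
```

```text
top dark 269
[-58.8 -10.3  -9.5] [-117. -221.  -19.] [ -54.   -3. 1288.]
[-48.4 -11.1  -2.6] [-53. -16. -32.] [-45.  -5.   4.]
[-39.7 -13.2  -0.4] [-44. -16. -24.] [-35.  -4.   8.]
[-30.8 -10.    7.3] [-35. -16. -17.] [-26.  -4.  13.]
[-22.1 -10.2   8.2] [-26. -15.  -9.] [-19.  -4.  17.]
[-14.3 -11.7  15.8] [-18. -15.  -2.] [-10.  -4.  20.]
[-6.  -9.5 21.2] [ -9. -15.   4.] [-2. -4. 27.]
[  1.7 -10.   25.5] [ -2. -15.  10.] [ 5. 15. 53.]
[  9.1 -13.9  27. ] [  5. -16.   1.] [13. -6. 49.]
[ 18.9 -10.5  33.6] [ 14. -16.  14.] [22. 13. 41.]
[ 26.9 -10.7  39.1] [ 24. -15.  12.] [30. 14. 42.]
[ 34.3 -13.4  41.1] [ 30. -16.  17.] [40. 14. 64.]
[ 49.2 -14.6  52.6] [ 40. -16.  24.] [52. 11. 68.]
[54.5 -5.3 53. ] [ 52. -15.  34.] [100.  16.  80.]
top light 604
[-58.4   0.6  35.1] [-117. -221.   27.] [ -50.   10. 1288.]
[-42.8  -0.1  43.4] [-49.  -9.  37.] [-36.  10.  50.]
[-27.9  -0.7  50.1] [-35.  -9.  42.] [-21.   8.  58.]
[-9.8  1.  52.7] [-20.  -9.  48.] [-0.  9. 59.]
[ 8.2  0.6 57.3] [-0. -7. 48.] [18.  9. 62.]
[27.5  0.5 58.9] [ 18. -11.  54.] [34. 12. 66.]
[41.   2.5 64.5] [ 35. -15.  
[... 1140 characters left out ...]
.8] [-64. -13.  30.] [-45.   1.  45.]
[-38.5  -8.   45.1] [-45. -16.  39.] [-28.   1.  50.]
[-18.5  -6.5  54. ] [-28. -13.  51.] [-16.   2.  61.]
[-7.9 -1.7 50.9] [-15.  -9.  49.] [-2.  7. 57.]
[ 6.1 -4.2 57.8] [  2. -12.  53.] [14.  4. 62.]
[19.   0.  58.6] [ 16. -10.  55.] [29.  6. 61.]
[40.9 -6.6 66.9] [ 31. -20.  59.] [63. 12. 78.]
[ 67.5 -12.3  78.4] [ 65. -28.  73.] [71.  7. 84.]
[ 74.2 -17.9  82.8] [ 73. -27.  73.] [78.  5. 86.]
[ 80.4 -12.9  87.5] [ 78. -29.  79.] [83.  3. 91.]
[ 85.7 -13.9  86.7] [ 83. -26.  81.] [88.  6. 92.]
[ 89.8 -14.6  86. ] [ 88. -25.  82.] [92.  4. 92.]
[93.  -5.8 88.2] [ 92. -22.  81.] [95. 15. 95.]
[96.3 -2.9 87.7] [   95. -1165.    85.] [ 792.   12. 1073.]
```

Top-view foot and plate sizes match (191x112 and 239x101 mm). Rest yaw is −7.1°, ball is at (593.6, −142.8) and hitch yaw is 16.8°. The handle grip is near (437, 221, 113). I move above the handle first.

Emit:
{"method": "servo_tool", "body": {"motion": [20.8, -30.6, -3.3, 0, 0, 0.0286, 60, 20.8, -30.6, -3.3, 0, 0, 0.0286, 60, 20.8, -30.6, -3.3, 0, 0, 0.0286, 60, 20.8, -30.6, -3.3, 0, 0, 0.0286, 60, 20.8, -30.6, -3.3, 0, 0, 0.0286, 60, 20.8, -30.6, -3.3, 0, 0, 0.0286, 60, 20.8, -30.6, -3.3, 0, 0, 0.0286, 60, 20.8, -30.6, -3.3, 0, 0, 0.0286, 60, 20.8, -30.6, -3.3, 0, 0, 0.0286, 60, 20.8, -30.6, -3.3, 0, 0, 0.0286, 60], "newtons": 4}}

```text
time_s: 0.93
ee_pos: [437.6, 219.7, 199.6]
ee_rot: [-180.0, 0.0, 83.0]
force: [0.0, 0.8, -0.2]
gripper_width: 55.2
```

Emit:
{"method": "servo_tool", "body": {"motion": [0, 0, 0, 0, 0, 0, 60, 0, 0, 0, 0, 0, 0, 60]}}

```text
time_s: 1.1
ee_pos: [437.5, 220.0, 199.5]
ee_rot: [-179.9, 0.0, 82.7]
force: [0.1, -0.4, -0.1]
gripper_width: 54.4
```

```bash
cat > look.py <<'E'
import sys
from workcell import sensors, grab_frame
from h import *
def look(tag,bt,bs,H=400):
    out=[]
    for n,b in(("top",bt),("scene",bs)):
        f=grab_frame(n); np.savez(f"{n}{tag}.npz",**f)
        im=f["image"][b[1]:b[3],b[0]:b[2],::-1]; k=min(400/im.shape[1],H/im.shape[0]); im=cv2.resize(im,None,fx=k,fy=k,interpolation=cv2.INTER_CUBIC)
        out.append(cv2.copyMakeBorder(im,0,H-im.shape[0],0,400-im.shape[1],cv2.BORDER_CONSTANT)); print(n,b,"scale",round(k,2))
    cv2.imwrite(f"pics/l{tag}.png",np.hstack(out))
    s=sensors.state(); print({k:np.round(s[k],1) for k in("time_s","qpos","ee_pos","ee_rot","force","gripper_width")})
E
python3 -c "
from look import *
look('1',(130,130,240,230),(230,110,350,215))"
```

```text
top (130, 130, 240, 230) scale 3.64
scene (230, 110, 350, 215) scale 3.33
{'time_s': np.float64(1.2), 'qpos': array([ 25.6,  12.1, 103.4,   0. ,  64.5, -57.3]), 'ee_pos': array([436.6, 221.8, 199.8]), 'ee_rot': array([-179.9,   -0. ,   82.9]), 'force': array([ 0.1,  0.2, -0.3]), 'gripper_width': np.float64(54.8)}
```

View pics/l1.png

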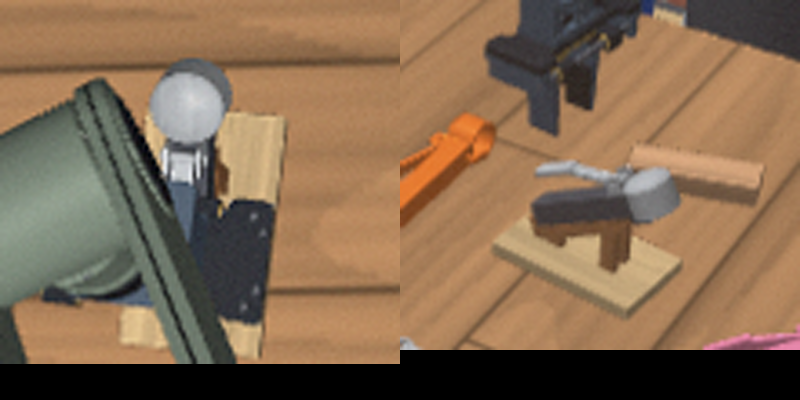

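The scene view shows the open fingers above and around the handle end (handle at about (560,170) in the picture). Now I descend.

Emit:
{"method": "servo_tool", "body": {"motion": [0, 0, -20, 0, 0, 0, 60, 0, 0, -20, 0, 0, 0, 60, 0, 0, -15, 0, 0, 0, 60, 0, 0, -12, 0, 0, 0, 60, 0, 0, -10, 0, 0, 0, 50, 0, 0, -8, 0, 0, 0, 50, 0, 0, -2, 0, 0, 0, 50, 0, 0, 0, 0, 0, 0, 40]}}

```text
time_s: 1.87
ee_pos: [436.7, 221.9, 112.7]
ee_rot: [-180.0, 0.0, 83.0]
force: [-0.0, -0.1, -0.5]
gripper_width: 41.7
```

```bash
python3 -c "
from look import *
look('2',(130,130,240,230),(250,130,330,210))"
```

```text
top (130, 130, 240, 230) scale 3.64
scene (250, 130, 330, 210) scale 5.0
{'time_s': np.float64(2.0), 'qpos': array([ 25.5,  17.3, 110.5,   0. ,  52.2, -57.4]), 'ee_pos': array([437.4, 221.9, 113.5]), 'ee_rot': array([179.9,  -0. ,  82.9]), 'force': array([ 0.1, -0.7, -0.9]), 'gripper_width': np.float64(37.1)}
```

View pics/l2.png

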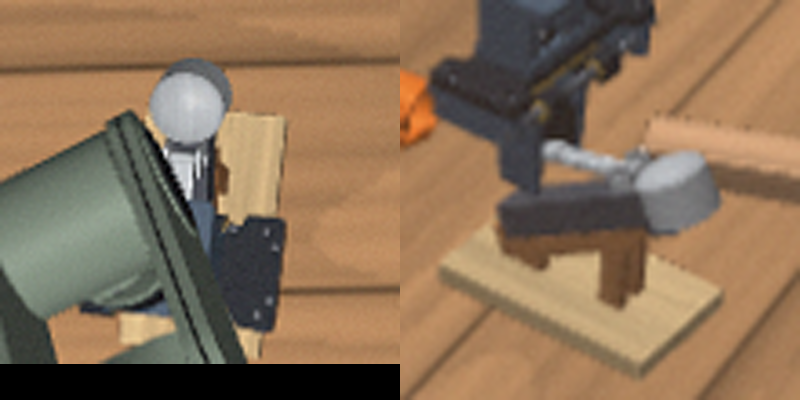

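The fingers straddle the handle grip and are clear of the bar. I close lightly.

Emit:
{"method": "servo_tool", "body": {"motion": [0, 0, 0, 0, 0, 0, 15, 0, 0, 0, 0, 0, 0, 15, 0, 0, 0, 0, 0, 0, 15, 0, 0, 0, 0, 0, 0, 15, 0, 0, 0, 0, 0, 0, 15], "newtons": 4}}

```text
time_s: 2.38
ee_pos: [437.0, 221.0, 113.1]
ee_rot: [-180.0, 0.0, 82.9]
force: [-0.6, -1.7, 0.5]
gripper_width: 19.7
```

```bash
python3 - <<'E'
import numpy as np
a=np.radians(194-7.4*np.arange(11));p=90*np.c_[np.cos(a),np.sin(a)]
d=np.diff(p,axis=0);print(np.c_[d[:,0]*.992,-d[:,0]*.124,d[:,1]].round(1).tolist())
E
```

```text
[[-2.1, 0.3, 11.4], [-0.6, 0.1, 11.6], [0.9, -0.1, 11.6], [2.4, -0.3, 11.4], [3.8, -0.5, 11.0], [5.2, -0.6, 10.4], [6.5, -0.8, 9.6], [7.6, -1.0, 8.7], [8.7, -1.1, 7.6], [9.6, -1.2, 6.4]]
```

Emit:
{"method": "servo_tool", "body": {"motion": [-1.0, 0.15, 5.7, 0, 0, 0, 15, -1.0, 0.15, 5.7, 0, 0, 0, 15, -0.3, 0, 5.8, 0, 0, 0, 15, -0.3, 0, 5.8, 0, 0, 0, 15, 0.4, 0, 5.8, 0, 0, 0, 15, 0.5, 0, 5.8, 0, 0, 0, 15, 1.2, -0.15, 5.7, 0, 0, 0, 15, 1.2, -0.15, 5.7, 0, 0, 0, 15]}}

```text
time_s: 3.05
ee_pos: [437.6, 221.4, 159.5]
ee_rot: [-180.0, -0.0, 82.9]
force: [-1.6, -0.9, -3.4]
gripper_width: 20.0
```

```bash
python3 -c "
from look import *
look('3',(130,130,240,230),(250,130,330,210))"
```

```text
top (130, 130, 240, 230) scale 3.64
scene (250, 130, 330, 210) scale 5.0
{'time_s': np.float64(3.2), 'qpos': array([ 25.5,  14.3, 106.8,   0. ,  58.9, -57.4]), 'ee_pos': array([437.9, 221.5, 160.1]), 'ee_rot': array([180. ,  -0. ,  82.9]), 'force': array([-1.9, -1.5,  1.8]), 'gripper_width': np.float64(19.9)}
```

View pics/l3.png

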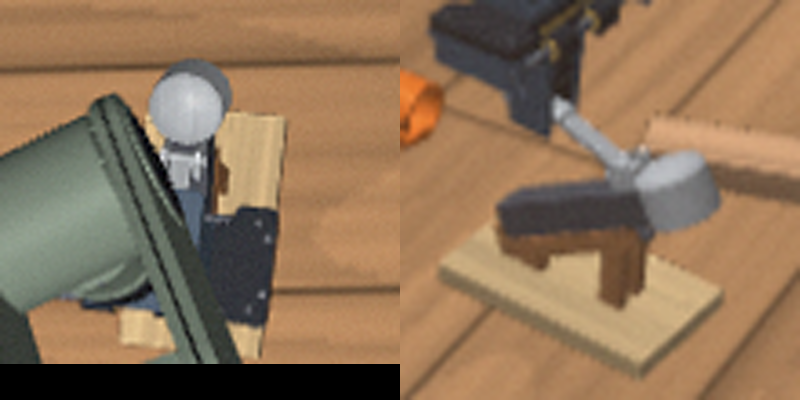

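The handle is rising and the coupler hasn't moved. I continue the arc.

Emit:
{"method": "servo_tool", "body": {"motion": [1.9, -0.25, 5.5, 0, 0, 0, 15, 1.9, -0.25, 5.5, 0, 0, 0, 15, 2.6, -0.3, 5.2, 0, 0, 0, 15, 2.6, -0.3, 5.2, 0, 0, 0, 15, 3.2, -0.4, 4.8, 0, 0, 0, 15, 3.3, -0.4, 4.8, 0, 0, 0, 15, 3.8, -0.5, 4.4, 0, 0, 0, 15, 3.8, -0.5, 4.3, 0, 0, 0, 15, 4.3, -0.5, 3.8, 0, 0, 0, 15, 4.4, -0.6, 3.8, 0, 0, 0, 15]}}

```text
time_s: 3.98
ee_pos: [470.0, 217.3, 206.7]
ee_rot: [180.0, -0.0, 82.9]
force: [-1.7, -0.9, -2.3]
gripper_width: 20.3
```

Emit:
{"method": "servo_tool", "body": {"motion": [4.8, -0.6, 3.2, 0, 0, 0, 15, 4.8, -0.6, 3.2, 0, 0, 0, 15, 0, 0, 0, 0, 0, 0, 15]}}

```text
time_s: 4.23
ee_pos: [480.8, 216.2, 213.7]
ee_rot: [179.9, -0.1, 82.9]
force: [-1.4, -1.7, 3.5]
gripper_width: 19.9
```

```bash
python3 -c "
from look import *
look('4',(130,130,240,230),(250,130,330,210))"
```

```text
top (130, 130, 240, 230) scale 3.64
scene (250, 130, 330, 210) scale 5.0
{'time_s': np.float64(4.3), 'qpos': array([ 23. ,  14.7,  97.8,  -0.1,  67.4, -59.9]), 'ee_pos': array([480.5, 216.2, 213.5]), 'ee_rot': array([179.8,  -0. ,  82.9]), 'force': array([-0.3, -2.2,  2.8]), 'gripper_width': np.float64(20.0)}
```

View pics/l4.png

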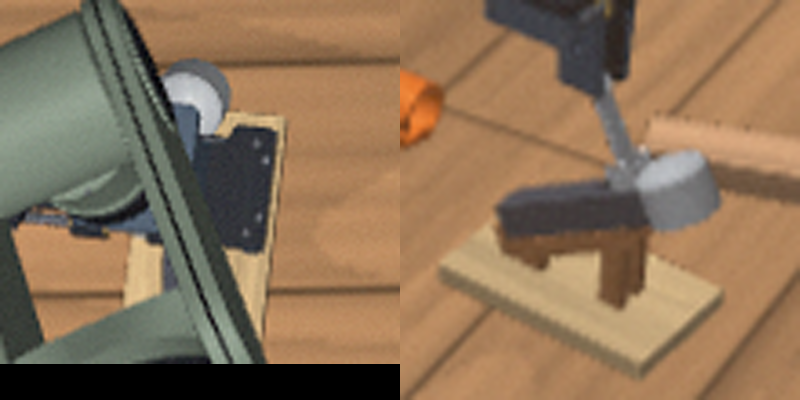

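The handle is well up (by the arc about 1.25–1.3 rad) and the coupler is undisturbed. I release, back off and tilt square to the bar.

Emit:
{"method": "servo_tool", "body": {"motion": [0, 0, 0, 0, 0, 0, 65, 0, 0, 0, 0, 0, 0, 65, 0, 0, 0, 0, 0, 0, 65, -15, 1.9, 0, 0, 0, 0, 65, -20, 2.5, 0, 0, 0, 0, 65, -24.5, 3.0, 0, 0, 0, 0, 65]}}

```text
time_s: 4.83
ee_pos: [419.9, 224.0, 212.4]
ee_rot: [180.0, -0.0, 82.9]
force: [-1.0, 0.1, 0.8]
gripper_width: 57.1
```

Emit:
{"method": "servo_tool", "body": {"motion": [3, -0.5, -15, -0.013, -0.104, 0, 65, 3, -0.5, -15, -0.013, -0.104, 0, 65, 3, -0.6, -15, -0.013, -0.104, 0, 65, 3, -0.6, -15, -0.013, -0.104, 0, 65, 3, -0.6, -16, -0.0127, -0.1035, 0, 65, 0, 0, 0, 0, 0, 0, 65]}}

```text
time_s: 5.33
ee_pos: [431.0, 217.0, 141.7]
ee_rot: [153.1, 0.8, 82.6]
force: [-1.2, -0.8, -0.6]
gripper_width: 59.1
```

```bash
python3 -c "
from look import *
look('5',(130,130,240,230),(250,130,330,210))"
```

```text
top (130, 130, 240, 230) scale 3.64
scene (250, 130, 330, 210) scale 5.0
{'time_s': np.float64(5.4), 'qpos': array([ 37.6,   8.3, 123.9, -36. ,  33.7, -17.1]), 'ee_pos': array([434.3, 218.9, 144.8]), 'ee_rot': array([153. ,   0.5,  82.6]), 'force': array([1.1, 0.3, 0.8]), 'gripper_width': np.float64(59.5)}
```

View pics/l5.png

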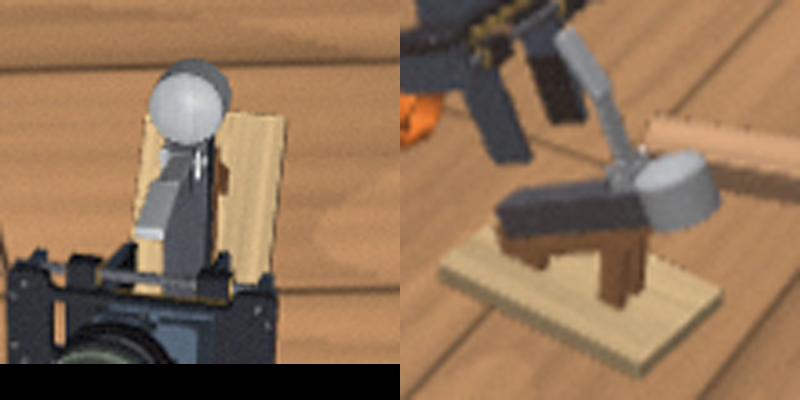

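Emit:
{"method": "servo_tool", "body": {"motion": [0, 0, 0, 0, 0, 0, 65, 6, -0.4, -10, 0, 0, 0, 65, 6, -0.4, -10, 0, 0, 0, 65, 6, -0.4, -10, 0, 0, 0, 65, 0, 0, 0, 0, 0, 0, 65, 0, 0, 0, 0, 0, 0, 65]}}

```text
time_s: 5.93
ee_pos: [453.8, 217.1, 115.4]
ee_rot: [152.9, 0.4, 82.4]
force: [0.3, 0.4, -1.1]
gripper_width: 59.2
```

```bash
python3 -c "
from look import *
look('6',(130,130,240,230),(250,130,330,210))"
```

```text
top (130, 130, 240, 230) scale 3.64
scene (250, 130, 330, 210) scale 5.0
{'time_s': np.float64(6.0), 'qpos': array([ 35.8,  12.1, 124.7, -40.6,  29.2, -13.2]), 'ee_pos': array([453.4, 217.3, 115.8]), 'ee_rot': array([152.9,   0.4,  82.4]), 'force': array([-0.5,  0.2, -0.7]), 'gripper_width': np.float64(59.1)}
```

View pics/l6.png

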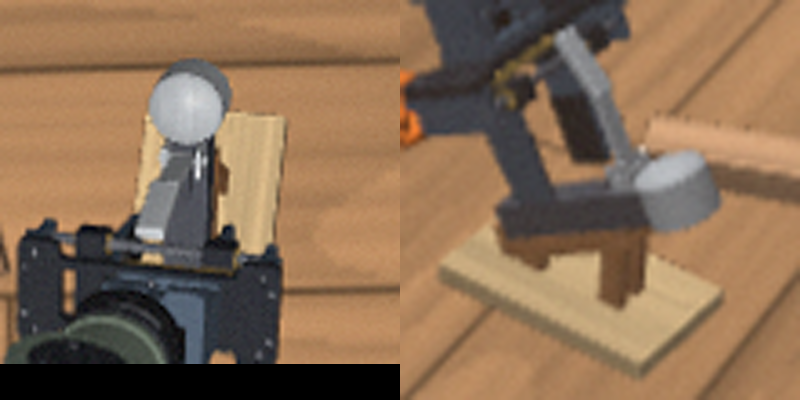

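The fingers straddle the bar and the handle is clear. I descend to the bar's middle and grasp.

Emit:
{"method": "servo_tool", "body": {"motion": [4.5, -0.2, -10, 0, 0, 0.004, 65, 4.5, -0.2, -10, 0, 0, 0.004, 65, 4.5, -0.2, -9.5, 0, 0, 0, 65, 4, -0.2, -8, 0, 0, 0, 65, 0, 0, 0, 0, 0, 0, 65, 0, 0, 0, 0, 0, 0, 65]}}

```text
time_s: 6.53
ee_pos: [470.3, 216.3, 77.8]
ee_rot: [152.9, 0.4, 82.9]
force: [0.7, -0.6, 0.5]
gripper_width: 59.4
```

```bash
python3 -c "
from look import *
look('7',(130,130,240,230),(250,130,330,210))"
```

```text
top (130, 130, 240, 230) scale 3.64
scene (250, 130, 330, 210) scale 5.0
{'time_s': np.float64(6.6), 'qpos': array([ 34.2,  16.8, 125.9, -48.6,  24.1,  -6.1]), 'ee_pos': array([470.4, 216.5,  78.2]), 'ee_rot': array([152.9,   0.4,  82.9]), 'force': array([-0.4, -0.2,  0.5]), 'gripper_width': np.float64(59.3)}
```

View pics/l7.png

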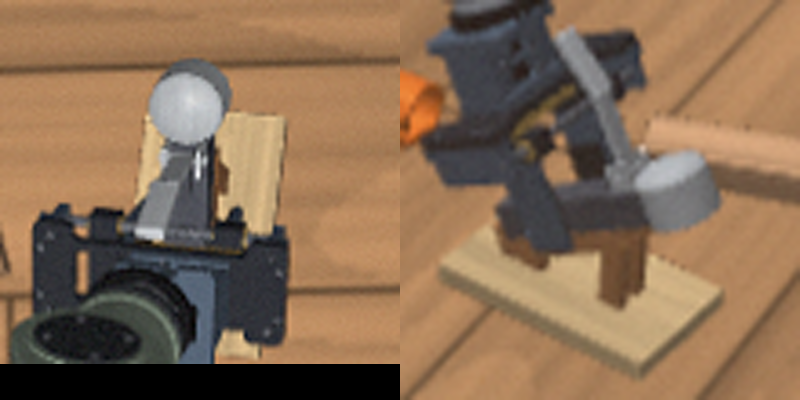

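Emit:
{"method": "servo_tool", "body": {"motion": [0, 0, 0, 0, 0, 0, 25, 0, 0, 0, 0, 0, 0, 25, 0, 0, 0, 0, 0, 0, 25, 0, 0, 0, 0, 0, 0, 25, 0, 0, 0, 0, 0, 0, 25, 0, 0, 0, 0, 0, 0, 25], "newtons": 45}}

```text
time_s: 7.13
ee_pos: [470.1, 215.8, 77.5]
ee_rot: [152.9, 0.5, 82.9]
force: [-1.3, -1.2, 4.1]
gripper_width: 32.0
```

Emit:
{"method": "servo_tool", "body": {"motion": [0, 0, 5, 0, 0, 0, 25, 0, 0, 8, 0, 0, 0, 25, 0, 0, 12, 0, 0, 0, 25, 0, 0, 15, 0, 0, 0, 25, 0, 0, 15, 0, 0, 0, 25, 0, 0, 15, 0, 0, 0, 25, 0, 0, 15, 0, 0, 0, 25, 0, 0, 15, 0, 0, 0, 25, 0, 0, 10, 0, 0, 0, 25, 0, 0, 0, 0, 0, 0, 25]}}

```text
time_s: 7.97
ee_pos: [470.0, 216.4, 187.8]
ee_rot: [152.9, 0.4, 82.9]
force: [1.3, 1.0, -8.2]
gripper_width: 31.9
```

```bash
python3 -c "
from look import *
look('8',(130,130,240,230),(250,90,330,210))"
```

```text
top (130, 130, 240, 230) scale 3.64
scene (250, 90, 330, 210) scale 3.33
{'time_s': np.float64(8.1), 'qpos': array([ 34.2,   7.3, 117.5, -29.5,  38.3, -28.1]), 'ee_pos': array([469.1, 215.7, 185.8]), 'ee_rot': array([153.1,   0.5,  82.9]), 'force': array([ -0.3,  -0.3, -10.3]), 'gripper_width': np.float64(31.6)}
```

View pics/l8.png

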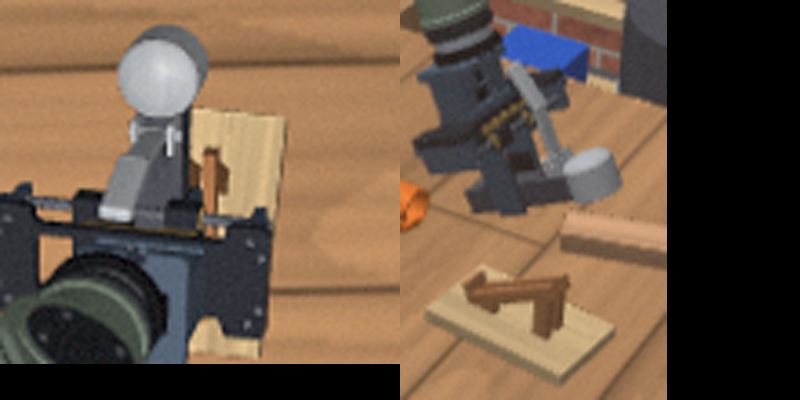

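Clear of the rest and held. I level it (30° nose-down) and then carry it over.

Emit:
{"method": "servo_tool", "body": {"motion": [0, 0, 0, 0.0108, 0.0866, 0, 25, 0, 0, 0, 0.0108, 0.0866, 0, 25, 0, 0, 0, 0.0108, 0.0866, 0, 25, 0, 0, 0, 0.0108, 0.0866, 0, 25, 0, 0, 0, 0.0108, 0.0866, 0, 25, 0, 0, 0, 0.0108, 0.0866, 0, 25, 0, 0, 0, 0, 0, 0, 25, 0, 0, 0, 0, 0, 0, 25]}}

```text
time_s: 8.73
ee_pos: [470.7, 215.4, 185.3]
ee_rot: [-177.1, 0.5, 83.1]
force: [1.1, -0.1, -9.3]
gripper_width: 31.7
```

Emit:
{"method": "servo_tool", "body": {"motion": [1.5, -30, 0, 0, 0, 0.035, 25, 1.5, -30, 0, 0, 0, 0.035, 25, 1.5, -30, 0, 0, 0, 0.035, 25, 1.5, -30, 0, 0, 0, 0.035, 25, 1.5, -30, 0, 0, 0, 0.035, 25, 1.5, -30, 0, 0, 0, 0.035, 25, 1.5, -30, 0, 0, 0, 0.035, 25, 1.5, -30, 0, 0, 0, 0.035, 25, 1.5, -30, 0, 0, 0, 0.035, 25, 1.5, -30, 0, 0, 0, 0.035, 25]}}

```text
time_s: 9.57
ee_pos: [483.6, -84.6, 186.7]
ee_rot: [-177.1, 0.5, 103.4]
force: [0.6, 0.5, -8.8]
gripper_width: 31.7
```

Emit:
{"method": "servo_tool", "body": {"motion": [0.7, -25, 0, 0, 0, 0.0223, 25, 0.7, -25, 0, 0, 0, 0.0223, 25, 0.7, -25, 0, 0, 0, 0.0223, 25, 0.5, -14, 0, 0, 0, 0, 25, 0, 0, 0, 0, 0, 0, 25, 0, 0, 0, 0, 0, 0, 25, 0, 0, 0, 0, 0, 0, 25]}}

```text
time_s: 10.15
ee_pos: [487.1, -171.6, 186.9]
ee_rot: [-177.0, 0.3, 107.0]
force: [-0.1, 0.3, -9.0]
gripper_width: 32.0
```

```bash
python3 -c "
from look import *
look('9',(270,110,400,240),(170,150,300,280))"
```

```text
top (270, 110, 400, 240) scale 3.08
scene (170, 150, 300, 280) scale 3.08
{'time_s': np.float64(10.2), 'qpos': array([ -19.4,   16.2,   99.8,   -2.2,   66.2, -125.6]), 'ee_pos': array([ 487.4, -171.5,  187.1]), 'ee_rot': array([-177.1,    0.4,  107.1]), 'force': array([ 0.1,  0.4, -8.4]), 'gripper_width': np.float64(31.8)}
```

View pics/l9.png

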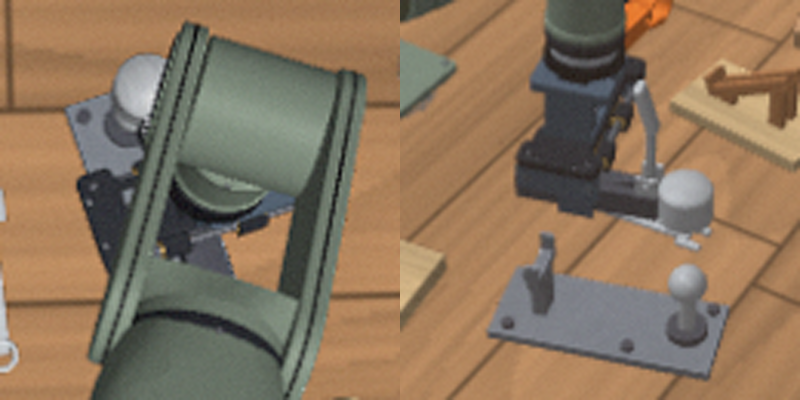

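```bash
python3 - <<'E'
from h import *
t=load("top9.npz");s=load("scene9.npz")
a=lambda f,b,k:cv2.resize(f["image"][b[1]:b[3],b[0]:b[2],::-1],None,fx=k,fy=k,interpolation=cv2.INTER_NEAREST)
cv2.imwrite("pics/d9.png",np.hstack([a(t,(300,120,340,170),10)[:, :],a(s,(232,195,282,245),10)[:,:390]]))
for n,f,b in(("t",t,(300,120,330,170)),("s",s,(225,195,282,235))):
    C=cloud(f)[b[1]:b[3],b[0]:b[2]].reshape(-1,3); im=f["image"][b[1]:b[3],b[0]:b[2]].reshape(-1,3).astype(int)
    m=(C[:,2]>120)&(C[:,2]<240)&(im.max(1)>100)&(np.ptp(im,1)<25); P=C[m]
    print(n,len(P),np.percentile(P[:,2],[5,25,50,75,90,97]).round(1))
    top=P[P[:,2]>np.percentile(P[:,2],90)-8]; print(np.median(top,0).round(1),top.min(0).round(1),top.max(0).round(1))
E
```

```text
t 265 [200.6 211.2 214.  216.  218.  219.8]
[ 589.3 -132.1  214.6] [ 550.5 -152.5  210.1] [ 611.7 -112.4  223.8]
s 365 [179.2 200.2 212.3 216.5 220.2 224.7]
[ 582.9 -148.2  216.4] [ 539.3 -168.8  212.3] [ 612.3 -118.1  238.7]
```

View pics/d9.png

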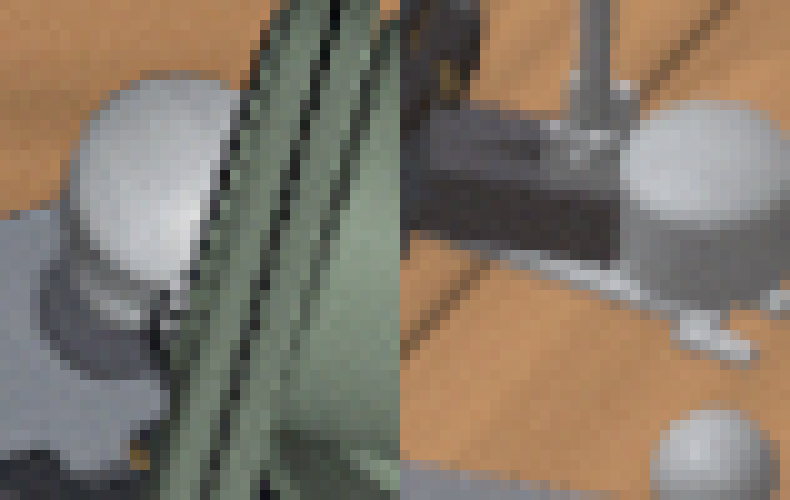

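```bash
python3 - <<'E'
from h import *
t=load("top9.npz");s=load("scene9.npz")
def fit(pts,f,z):
    from scipy.optimize import least_squares
    P=plane(f,np.array(pts)-.5,z)[:,:2]
    r=least_squares(lambda c:np.hypot(*(P-c).T)-27,P.mean(0)+[-5,-5]); return r.x.round(1),np.abs(r.fun).max().round(1)
# top: edge pts of upper disc (px from zoom /10)
T=[(300+x/10,120+y/10) for x,y in[(66,200),(75,150),(95,108),(125,82),(160,72),(200,73),(235,88)]]
for z in(213,216,219): print("top",z,fit(T,t,z))
a=lambda f,b,k:cv2.resize(f["image"][b[1]:b[3],b[0]:b[2],::-1],None,fx=k,fy=k,interpolation=cv2.INTER_NEAREST)
cv2.imwrite("pics/e9.png",a(s,(225,198,280,258),10))
y=np.radians(16.8); print("predicted head from TCP", np.array([487.4,-171.5])+112*np.array([np.cos(y),np.sin(y)]))
E
```

```text
top 213 (array([ 587.3, -137.6]), np.float64(1.1))
top 216 (array([ 586.5, -137.3]), np.float64(1.1))
top 219 (array([ 585.8, -136.9]), np.float64(1.0))
predicted head from TCP [ 594.61978372 -139.12843874]
```

View pics/e9.png

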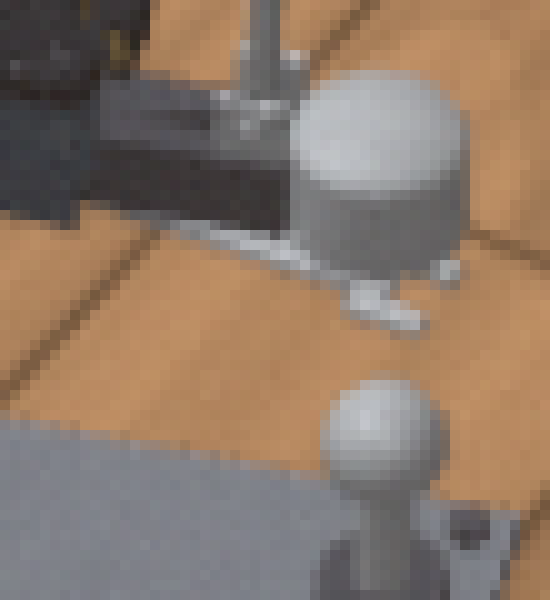

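Emit:
{"method": "servo_tool", "body": {"motion": [1.5, -1, -10, 0, 0, 0, 25, 1.5, -1, -10, 0, 0, 0, 25, 1.5, -1.5, -10, 0, 0, 0, 25, 1.2, -1, -10, 0, 0, 0, 25, 0, 0, 0, 0, 0, 0, 25, 0, 0, 0, 0, 0, 0, 25, 0, 0, 0, 0, 0, 0, 25]}}

```text
time_s: 10.83
ee_pos: [493.7, -177.4, 147.2]
ee_rot: [-177.1, 0.4, 107.0]
force: [0.5, 0.5, -7.1]
gripper_width: 31.7
```

```bash
python3 - <<'E'
from look import *
look('10',(270,110,400,240),(170,150,300,280))
t=load("top10.npz");s=load("scene10.npz")
a=lambda f,b,k:cv2.resize(f["image"][b[1]:b[3],b[0]:b[2],::-1],None,fx=k,fy=k,interpolation=cv2.INTER_NEAREST)
cv2.imwrite("pics/e10.png",np.hstack([a(t,(298,120,338,170),10)[:,:250],a(s,(225,205,280,255),10)]))
E
```

```text
top (270, 110, 400, 240) scale 3.08
scene (170, 150, 300, 280) scale 3.08
{'time_s': np.float64(10.9), 'qpos': array([ -19.8,   18.9,  102.1,   -2.3,   61.1, -125.6]), 'ee_pos': array([ 493.8, -177.4,  147.7]), 'ee_rot': array([-177.1,    0.4,  107. ]), 'force': array([ 0.2,  0.6, -7.9]), 'gripper_width': np.float64(32.0)}
```

View pics/e10.png

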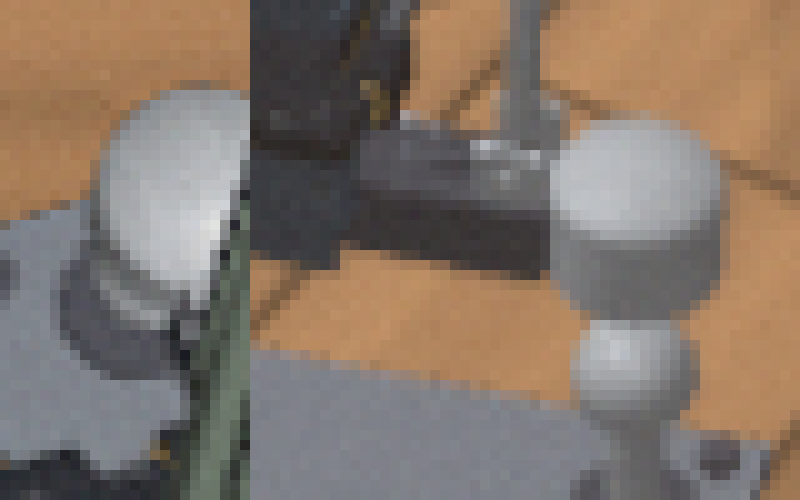

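View pics/l10.png

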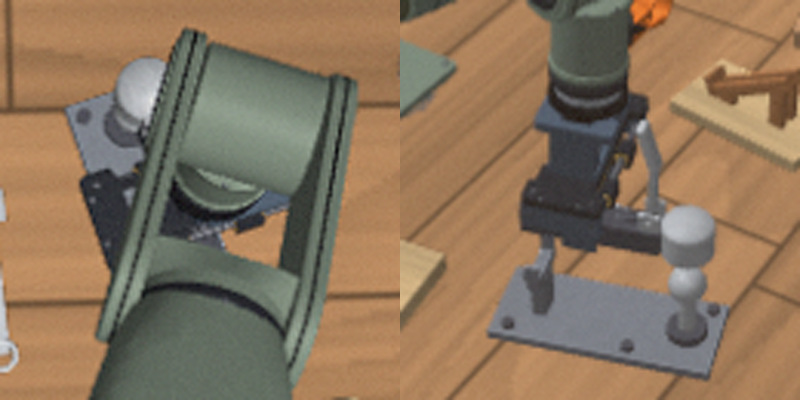

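```bash
python3 - <<'E'
from h import *
from scipy.optimize import least_squares
t=load("top10.npz")
T=np.array([(298+x/10,120+y/10) for x,y in[(94,205),(100,175),(115,140),(140,110),(165,93),(200,85),(235,89)]])-.5
for z in(160,167,174):
    P=plane(t,T,z)[:,:2]; r=least_squares(lambda c:np.hypot(*(P-c).T)-27,P.mean(0)+[-5,-5]); d=r.x-[594.8,-143.0]
    print(z,r.x.round(1),np.abs(r.fun).max().round(1),"diff",d.round(1),"c",(d@[.853,.523]).round(1),"axis/lat",(d@[.957,.289]).round(1),(d@[-.289,.957]).round(1),"from tcp",(r.x-[493.8,-177.4]).round(1))
    # full-free radius
    r=least_squares(lambda c:np.hypot(*(P-c[:2]).T)-c[2],[*P.mean(0),27]);print("  free",r.x.round(1))
E
```

```text
160 [ 596.2 -145.9] 1.6 diff [ 1.4 -2.9] c -0.3 axis/lat 0.5 -3.2 from tcp [102.4  31.5]
  free [ 592.7 -148.8   30.8]
167 [ 594.5 -145.1] 1.6 diff [-0.3 -2.1] c -1.3 axis/lat -0.9 -2.0 from tcp [100.7  32.3]
  free [ 591.2 -147.9   30.7]
174 [ 592.9 -144.3] 1.5 diff [-1.9 -1.3] c -2.4 axis/lat -2.2 -0.7 from tcp [99.1 33.1]
  free [ 589.7 -147.    30.5]
```

```bash
python3 - <<'E'
from h import *
s=load("scene10.npz")
y=np.radians(17);h=np.array([np.cos(y),np.sin(y),0]);l=np.array([-h[1],h[0],0]);tcp=np.array([493.8,-177.4,147.7])
px=np.array([(225+9.5,205+24.3),(225+29,205+27.8),(225+11.5,205+18.8),(225+30,205+22)])-.5
o,d=rays(s,px); q=tcp-16*l
k=((q-o)@l)/(d@l); P=o+d*k[:,None]-tcp
print(np.c_[P@h,P@l,P[:,2]].round(1)); a=P@h
print("pitch deg bottom,top edge",[np.degrees(np.arctan2(P[j,2]-P[i,2],a[j]-a[i])).round(1) for i,j in((0,1),(2,3))])
E
```

```text
[[ 17.7 -16.  -10.1]
 [ 79.2 -16.   -9.7]
 [ 24.7 -16.   14.7]
 [ 82.4 -16.   15.4]]
pitch deg bottom,top edge [np.float64(0.3), np.float64(0.6)]
```

Emit:
{"method": "servo_tool", "body": {"motion": [-0.5, 0.8, -5, 0, 0, 0, 25, -0.5, 0.8, -8, 0, 0, 0, 25, -0.5, 0.8, -8, 0, 0, 0, 25, 0, 0, -4, 0, 0, 0, 25, 0, 0, 0, 0, 0, 0, 25, 0, 0, 0, 0, 0, 0, 25, 0, 0, 0, 0, 0, 0, 25]}}

```text
time_s: 11.52
ee_pos: [492.2, -175.0, 122.4]
ee_rot: [-177.1, 0.4, 107.0]
force: [0.6, -0.4, -9.0]
gripper_width: 31.9
```

```bash
python3 - <<'E'
from look import *
look('11',(270,110,400,240),(170,150,300,280))
t=load("top11.npz");s=load("scene11.npz")
a=lambda f,b,k:cv2.resize(f["image"][b[1]:b[3],b[0]:b[2],::-1],None,fx=k,fy=k,interpolation=cv2.INTER_NEAREST)
cv2.imwrite("pics/e11.png",np.hstack([a(t,(298,120,338,170),10)[:,:250],a(s,(225,205,280,255),10)]))
E
```

```text
top (270, 110, 400, 240) scale 3.08
scene (170, 150, 300, 280) scale 3.08
{'time_s': np.float64(11.6), 'qpos': array([ -19.6,   20.2,  104.3,   -2.4,   57.6, -125.3]), 'ee_pos': array([ 492.3, -175. ,  122.6]), 'ee_rot': array([-177.1,    0.4,  107. ]), 'force': array([ 0.1,  0.3, -8.5]), 'gripper_width': np.float64(31.9)}
```

View pics/e11.png

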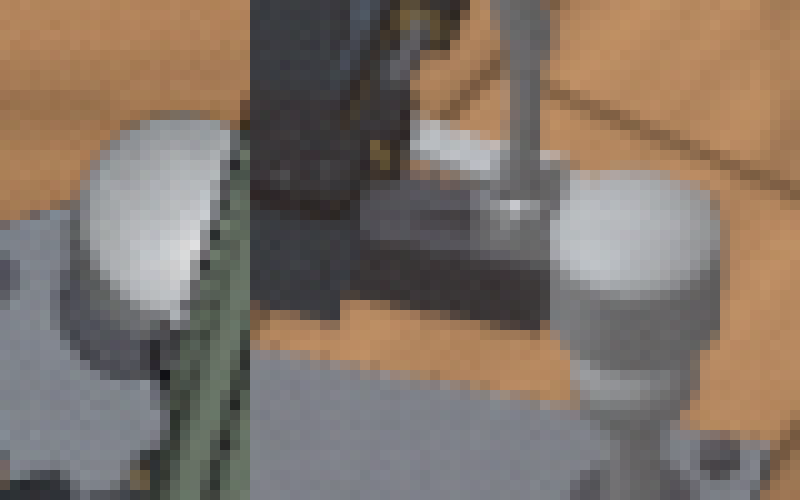

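View pics/l11.png

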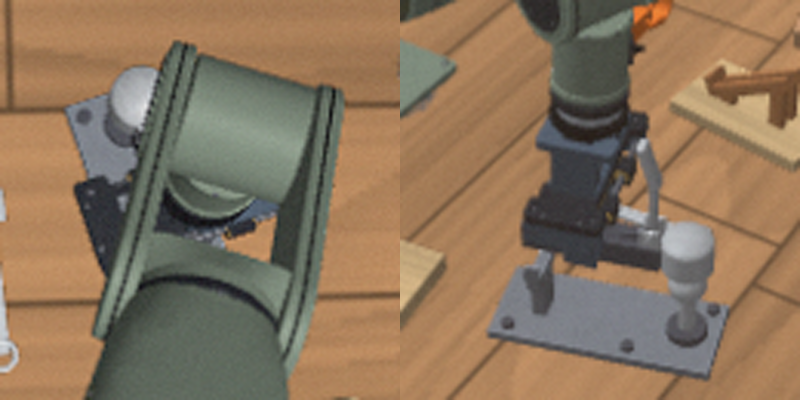

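```bash
python3 - <<'E'
from h import *
from scipy.optimize import least_squares
t=load("top11.npz")
T=np.array([(298+x/10,120+y/10) for x,y in[(76,225),(82,195),(95,165),(118,135),(145,118),(175,111),(210,115),(240,130)]])-.5
for z in(138,142,146):
    P=plane(t,T,z)[:,:2]; r=least_squares(lambda c:np.hypot(*(P-c).T)-27,P.mean(0)+[-5,-5]); d=r.x-[594.8,-143.0]
    print(z,r.x.round(1),np.abs(r.fun).max().round(1),"diff",d.round(1),"axis/lat",(d@[.957,.289]).round(1),(d@[-.289,.957]).round(1),"from tcp",(r.x-[492.3,-175]).round(1))
    r=least_squares(lambda c:np.hypot(*(P-c[:2]).T)-c[2],[*P.mean(0),27]);print("  free",r.x.round(1))
E
```

```text
138 [ 594.9 -143.1] 1.3 diff [ 0.1 -0.1] axis/lat 0.0 -0.1 from tcp [102.6  31.9]
  free [ 593.6 -143.9   28.2]
142 [ 593.9 -142.6] 1.2 diff [-0.9  0.4] axis/lat -0.8 0.6 from tcp [101.6  32.4]
  free [ 592.7 -143.3   28.1]
146 [ 592.9 -142.2] 1.2 diff [-1.9  0.8] axis/lat -1.5 1.3 from tcp [100.6  32.8]
  free [ 591.8 -142.8   28. ]
```

Both views now put the head within about 1 mm of the ball, and the bar is level to about 0.5°. I lower it slowly, watching the force.

Emit:
{"method": "servo_tool", "body": {"motion": [0.5, 0.1, -2, 0, 0, 0, 25, 0, 0, -2, 0, 0, 0, 25, 0, 0, -2, 0, 0, 0, 25, 0, 0, -2, 0, 0, 0, 25, 0, 0, -2, 0, 0, 0, 25, 0, 0, -2, 0, 0, 0, 25]}}

```text
time_s: 12.12
ee_pos: [492.4, -174.7, 110.0]
ee_rot: [-177.1, 0.4, 107.0]
force: [-0.4, 0.7, -8.4]
gripper_width: 31.8
```

Emit:
{"method": "servo_tool", "body": {"motion": [0, 0, -1.5, 0, 0, 0, 25, 0, 0, -1.5, 0, 0, 0, 25, 0, 0, -1.5, 0, 0, 0, 25, 0, 0, -1.5, 0, 0, 0, 25]}}

```text
time_s: 12.45
ee_pos: [492.5, -174.8, 104.2]
ee_rot: [-177.1, 0.4, 107.0]
force: [-0.3, 0.6, -9.0]
gripper_width: 32.0
```

Emit:
{"method": "servo_tool", "body": {"motion": [0, 0, -1.5, 0, 0, 0, 25, 0, 0, -1.5, 0, 0, 0, 25, 0, 0, -1.5, 0, 0, 0, 25, 0, 0, -1.5, 0, 0, 0, 25]}}

```text
time_s: 12.78
ee_pos: [492.8, -174.9, 98.3]
ee_rot: [-177.1, 0.4, 107.0]
force: [1.0, 0.3, -8.1]
gripper_width: 32.0
```

Emit:
{"method": "servo_tool", "body": {"motion": [0, 0, -1, 0, 0, 0, 25, 0, 0, -1, 0, 0, 0, 25, 0, 0, -1, 0, 0, 0, 25, 0, 0, -1, 0, 0, 0, 25]}}

```text
time_s: 13.12
ee_pos: [492.7, -174.9, 94.4]
ee_rot: [-177.1, 0.4, 107.0]
force: [1.3, -0.5, -8.2]
gripper_width: 31.7
```

Emit:
{"method": "servo_tool", "body": {"motion": [0, 0, -1, 0, 0, 0, 25, 0, 0, -1, 0, 0, 0, 25, 0, 0, -1, 0, 0, 0, 25]}}

```text
time_s: 13.37
ee_pos: [492.7, -174.9, 91.3]
ee_rot: [-177.1, 0.4, 107.0]
force: [1.2, -1.3, -6.7]
gripper_width: 32.0
```

```bash
python3 - <<'E'
from look import *
look('12',(270,110,400,240),(200,180,290,270))
E
```

```text
top (270, 110, 400, 240) scale 3.08
scene (200, 180, 290, 270) scale 4.44
{'time_s': np.float64(13.5), 'qpos': array([ -19.6,   22.3,  106.4,   -2.5,   53.4, -125. ]), 'ee_pos': array([ 492.7, -174.8,   91.2]), 'ee_rot': array([-177.1,    0.4,  107. ]), 'force': array([ 1. , -1.4, -8.8]), 'gripper_width': np.float64(32.0)}
```

View pics/l12.png

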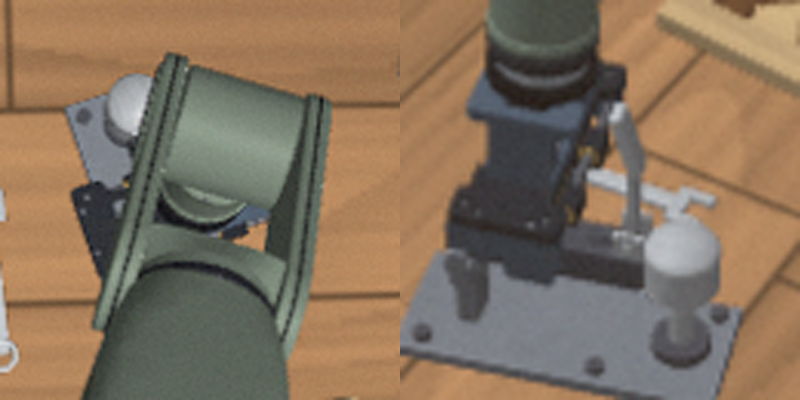

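Emit:
{"method": "servo_tool", "body": {"motion": [0, 0, -0.8, 0, 0, 0, 25, 0, 0, -0.8, 0, 0, 0, 25]}}

```text
time_s: 13.63
ee_pos: [492.7, -174.9, 89.8]
ee_rot: [-177.1, 0.4, 107.0]
force: [0.2, -0.7, -6.1]
gripper_width: 31.2
```

Emit:
{"method": "servo_tool", "body": {"motion": [0, 0, -0.7, 0, 0, 0, 25, 0, 0, -0.7, 0, 0, 0, 25]}}

```text
time_s: 13.8
ee_pos: [492.8, -174.9, 89.4]
ee_rot: [-177.1, 0.4, 107.0]
force: [-1.8, -0.2, 7.1]
gripper_width: 32.0
```

Emit:
{"method": "servo_tool", "body": {"motion": [0, 0, -0.5, 0, 0, 0, 25, 0, 0, 0, 0, 0, 0, 25]}}

```text
time_s: 13.97
ee_pos: [492.7, -174.9, 89.4]
ee_rot: [-177.1, 0.4, 107.0]
force: [-2.9, 0.1, 5.2]
gripper_width: 31.7
```

Contact came at TCP z = 89.4 mm, where seating would be expected (90). I release gently and check.

Emit:
{"method": "servo_tool", "body": {"motion": [0, 0, 0.3, 0, 0, 0, 38, 0, 0, 0, 0, 0, 0, 40, 0, 0, 0, 0, 0, 0, 50, 0, 0, 0, 0, 0, 0, 60]}}

```text
time_s: 14.3
ee_pos: [492.6, -174.7, 88.2]
ee_rot: [-177.1, 0.4, 107.0]
force: [-0.5, 0.4, 0.3]
gripper_width: 47.1
```

```bash
python3 - <<'E'
from look import *
look('13',(270,110,400,240),(200,180,290,270))
E
```

```text
top (270, 110, 400, 240) scale 3.08
scene (200, 180, 290, 270) scale 4.44
{'time_s': np.float64(14.4), 'qpos': array([ -19.6,   22.5,  106.6,   -2.6,   53. , -125. ]), 'ee_pos': array([ 492.5, -174.7,   88. ]), 'ee_rot': array([-177.1,    0.4,  107. ]), 'force': array([-0.4,  1. , -0.6]), 'gripper_width': np.float64(53.7)}
```

View pics/l13.png

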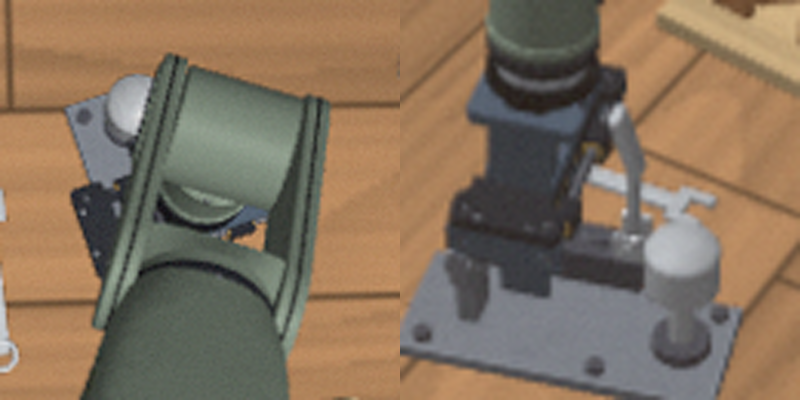

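Emit:
{"method": "servo_tool", "body": {"motion": [0, 0, 6, 0, 0, 0, 65, -1, -0.3, 10, 0, 0, 0, 65, -3, -1, 15, 0, 0, 0, 65, -6, -2, 20, 0, 0, 0, 65, -10, -3, 25, 0, 0, 0, 65, -20, -6, 25, 0, 0, 0, 65, -30, -9, 15, 0, 0, 0, 65, -30, -9, 0, 0, 0, 0, 65, 0, 0, 0, 0, 0, 0, 65]}}

```text
time_s: 15.15
ee_pos: [388.3, -205.5, 206.0]
ee_rot: [-177.0, 0.4, 106.9]
force: [-0.6, 0.9, -0.2]
gripper_width: 59.1
```

```bash
python3 - <<'E'
from look import *
look('14',(270,110,400,240),(200,180,290,270))
t=load("top14.npz");s=load("scene14.npz")
a=lambda f,b,k:cv2.resize(f["image"][b[1]:b[3],b[0]:b[2],::-1],None,fx=k,fy=k,interpolation=cv2.INTER_NEAREST)
cv2.imwrite("pics/e14.png",np.hstack([a(t,(285,120,355,210),6)[:,:],a(s,(205,195,275,285),5)[:540]]) if 0 else np.hstack([a(t,(285,125,345,215),6),a(s,(210,190,280,280),6)]))
E
```

```text
top (270, 110, 400, 240) scale 3.08
scene (200, 180, 290, 270) scale 4.44
{'time_s': np.float64(15.2), 'qpos': array([ -27.5,    8.5,  107.3,   -2.5,   65.9, -133.3]), 'ee_pos': array([ 392. , -205.3,  205.3]), 'ee_rot': array([-177.2,    0.5,  106.9]), 'force': array([-0.2, -0.6,  0.3]), 'gripper_width': np.float64(58.9)}
```

View pics/e14.png

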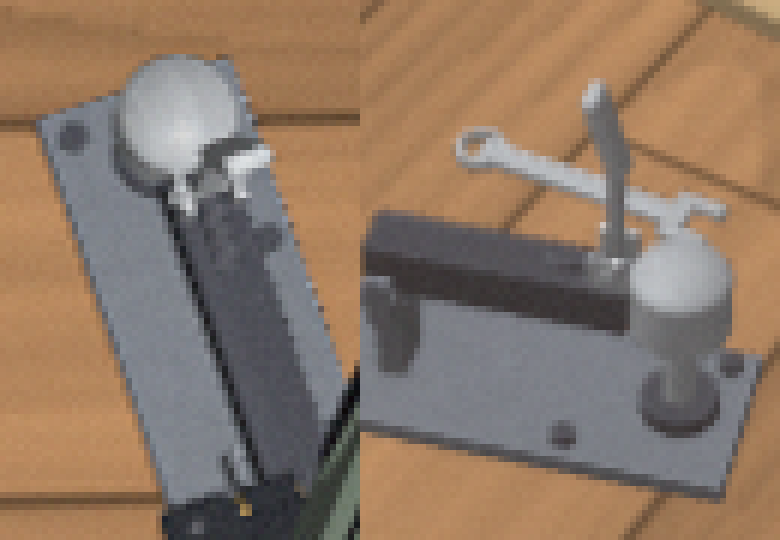

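The coupler sits on the ball, the handle is upright, and the bar passes behind the near fork cheek. I check heights before locking.

```bash
python3 - <<'E'
from h import *
y=np.radians(16.8);h=np.array([np.cos(y),np.sin(y),0]);l=np.array([-h[1],h[0],0]);B=np.array([594.,-142.8,0])
for n,b in(("top",(285,125,345,215)),("scene",(205,195,280,285))):
    f=load(n+"14.npz");C=cloud(f);V=f["image"].max(2).astype(int)
    m=np.zeros(V.shape,bool);m[b[1]:b[3],b[0]:b[2]]=1
    P=C[m]-B;Q=np.c_[P@h,P@l,P[:,2],V[m]]
    bar=Q[(Q[:,2]>95)&(Q[:,2]<116)&(Q[:,3]<100)&(Q[:,0]<-50)&(abs(Q[:,1])<20)]
    k=np.polyfit(bar[:,0],bar[:,2],1); print(n,len(bar),"top z@-100",np.polyval(k,-100).round(1),"slope deg",np.degrees(np.arctan(k[0])).round(2))
    for s0 in(-170,-150,-130,-110,-90,-70):
        q=bar[abs(bar[:,0]-s0)<10]
        if len(q)>5: print(s0,len(q),"lat",np.percentile(q[:,1],[3,50,97]).round(1),"z",np.median(q[:,2]).round(1))
    hd=Q[(Q[:,2]>100)&(Q[:,2]<130)&(Q[:,3]>130)&(np.hypot(Q[:,0],Q[:,1])<30)]
    print("head",len(hd),hd.min(0).round(0),hd.max(0).round(0),"top z",np.percentile(hd[:,2],[90,97]).round(1))
    hn=Q[(Q[:,2]>140)&(Q[:,2]<240)&(Q[:,0]>-90)&(abs(Q[:,1])<20)]
    print("handle",len(hn)); 
    for z0 in(145,165,185,195):
        q=hn[abs(hn[:,2]-z0)<8]
        if len(q): print(" ",z0,np.median(q,0).round(1))
    bench=C[b[1]:b[1]+5,b[0]:b[0]+10].reshape(-1,3)[:,2]; print("bench",np.median(bench).round(1))
E
```

```text
top 541 top z@-100 105.0 slope deg 0.82
-170 31 lat [-8.2  1.2 16. ] z 104.3
-150 96 lat [-13.2   2.3  16.9] z 104.5
-130 93 lat [-14.1   1.6  17.2] z 104.6
-110 94 lat [-13.    2.7  17.4] z 105.1
-90 97 lat [-13.6   2.2  17.6] z 104.7
-70 89 lat [-12.8   2.8  17.5] z 105.8
head 277 [-27. -24. 107. 132.] [ 24.  26. 128. 218.] top z [121.3 123. ]
handle 76
  145 [-38.4   5.  146.1 116. ]
  165 [-37.1   7.7 159.9 109. ]
  185 [-30.    9.5 184.4 121. ]
  195 [-33.    6.8 195.8  81. ]
bench 0.9
scene 300 top z@-100 105.0 slope deg 0.75
-170 21 lat [-18.4  -8.1   8.5] z 103.7
-150 49 lat [-17.8  -6.6   9.4] z 106.2
-130 52 lat [-17.7  -9.6   9.3] z 105.0
-110 52 lat [-19.   -7.9  11.9] z 106.2
-90 52 lat [-18.7  -7.9  11. ] z 105.7
-70 51 lat [-18.2  -8.9  11. ] z 105.6
head 171 [-27. -29. 108. 131.] [ 23.  22. 128. 197.] top z [121.9 124.1]
handle 109
  145 [-35.4  -5.7 145.4 106. ]
  165 [-35.1  -6.8 162.7 107. ]
  185 [-33.1  -5.6 185.9 104.5]
  195 [-34.6  -6.9 196.8 106. ]
bench 2.2
```

Seated and level: bar top is 105.0 mm along its length (expected 105), head top about 121 (expected 120), and the bar is centred in the fork. I close the fingers, go over the handle, and come down on its head side to push it down.

Emit:
{"method": "servo_tool", "body": {"motion": [0, 0, 20, 0.0145, -0.048, 0, 0, 0, 0, 25, 0, 0, 0, 0, 0, 0, 22, 0, 0, 0, 0, 25, 7.8, 0, 0, 0, 0, 0, 35, 11, 0, 0, 0, 0, 0, 35, 11, 0, 0, 0, 0, 0, 35, 11, 0, 0, 0, 0, 0, 35, 11, 0, 0, 0, 0, 0, 35, 11, 0, 0, 0, 0, 0, 6.3, 1, 0, 0, 0, 0, 0], "newtons": 20}}

```text
time_s: 16.08
ee_pos: [604.6, -138.4, 269.5]
ee_rot: [179.9, 0.3, 107.2]
force: [0.7, -0.5, 0.4]
gripper_width: 0.6
```

Emit:
{"method": "servo_tool", "body": {"motion": [0, 0, 0, 0, 0, 0, 0, 0, 0, 0, 0, 0, 0, 0, 0, 0, 0, 0, 0, 0, 0]}}

```text
time_s: 16.33
ee_pos: [597.9, -141.4, 271.0]
ee_rot: [-179.9, 0.4, 107.0]
force: [-0.7, 0.5, -0.8]
gripper_width: 0.6
```

```bash
python3 - <<'E'
from look import *
look('15',(270,100,400,230),(200,130,300,270))
E
```

```text
top (270, 100, 400, 230) scale 3.08
scene (200, 130, 300, 270) scale 2.86
{'time_s': np.float64(16.4), 'qpos': array([ -14.2,   20.7,   80.5,   -0.4,   78.6, -121.1]), 'ee_pos': array([ 597.7, -141.7,  271.6]), 'ee_rot': array([-180. ,    0.4,  107. ]), 'force': array([-0. , -0.3, -0.2]), 'gripper_width': np.float64(-0.0)}
```

View pics/l15.png

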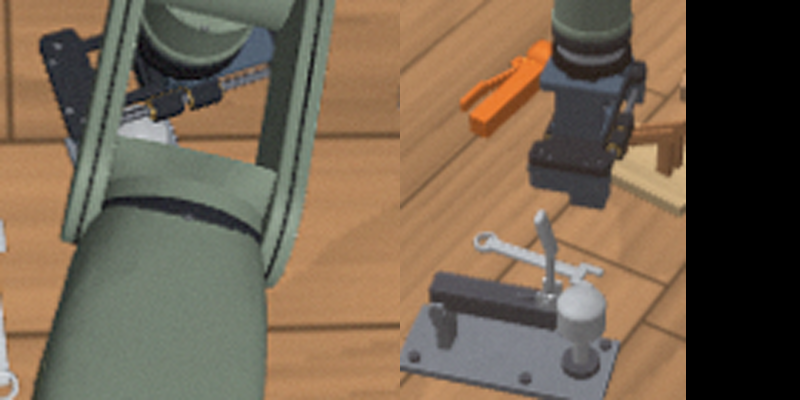

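Emit:
{"method": "servo_tool", "body": {"motion": [1, 0.3, -20, 0, 0, 0, 0, 1, 0.3, -20, 0, 0, 0, 0, 0, 0, -15, 0, 0, 0, 0, 0, 0, -6, 0, 0, 0, 0, 0, 0, 0, 0, 0, 0, 0]}}

```text
time_s: 16.85
ee_pos: [599.3, -140.9, 209.1]
ee_rot: [-179.8, 0.3, 107.0]
force: [0.7, -0.1, -0.5]
gripper_width: 0.3
```

```bash
python3 - <<'E'
from look import *
look('16',(270,100,400,230),(205,170,285,270))
O=np.array([-36,113.]);B=np.array([594.,-142.8]);h=np.array([.957,.289])
from workcell import sensors
p=sensors.state()["ee_pos"]; cur=np.array([(p[:2]-B)@h,p[2]]); print("s,z",cur.round(1),"lat",((p[:2]-B)@[-.289,.957]).round(1))
prev=cur
for th in np.arange(1.35,-0.06,-0.1):
    r=75+25*(1-max(th,0)/1.35); d=np.array([-np.cos(th),np.sin(th)]);n=np.array([np.sin(th),np.cos(th)])
    q=O+r*d+27*n+[16,19]; D=q-prev; print(round(th,2),q.round(1),(D[0]*h).round(1),D[1].round(1)); prev=q
E
```

```text
top (270, 100, 400, 230) scale 3.08
scene (205, 170, 285, 270) scale 4.0
{'time_s': np.float64(17.0), 'qpos': array([ -14.1,   22.8,   86. ,   -0.4,   71. , -120.9]), 'ee_pos': array([ 600.8, -141.1,  211.2]), 'ee_rot': array([180. ,   0.4, 107. ]), 'force': array([-0.2, -0.1,  0.2]), 'gripper_width': np.float64(0.3)}
s,z [  7.  211.2] lat -0.3
1.35 [-10.1 211.1] [-16.3  -4.9] -0.1
1.25 [-18.6 213.4] [-8.2 -2.5] 2.4
1.15 [-27.5 214.9] [-8.5 -2.6] 1.4
1.05 [-36.7 215.3] [-8.8 -2.6] 0.4
0.95 [-46.  214.7] [-8.9 -2.7] -0.6
0.85 [-55.3 213.1] [-9.  -2.7] -1.6
0.75 [-64.6 210.5] [-8.9 -2.7] -2.7
0.65 [-73.7 206.7] [-8.7 -2.6] -3.7
0.55 [-82.5 202. ] [-8.4 -2.5] -4.8
0.45 [-90.8 196.2] [-8.  -2.4] -5.8
0.35 [-98.6 189.4] [-7.5 -2.3] -6.8
0.25 [-105.7  181.8] [-6.8 -2.1] -7.7
0.15 [-112.1  173.2] [-6.1 -1.8] -8.5
0.05 [-117.6  163.9] [-5.3 -1.6] -9.3
-0.05 [-121.2  154. ] [-3.5 -1. ] -9.9
```

View pics/l16.png

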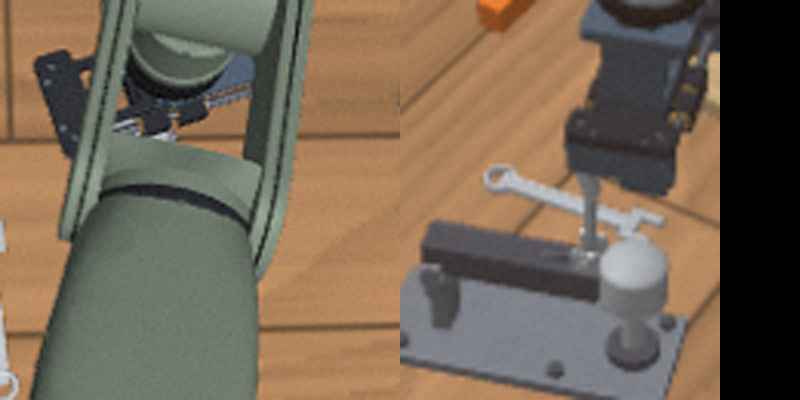

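Emit:
{"method": "servo_tool", "body": {"motion": [-8, -2.4, 0, 0, 0, 0, 0, -8, -2.5, 0, 0, 0, 0, 0, -4, -1.2, 1.2, 0, 0, 0, 0, -4, -1.3, 1.2, 0, 0, 0, 0, -4, -1.3, 0.7, 0, 0, 0, 0, -4.5, -1.3, 0.7, 0, 0, 0, 0, -4.5, -1.3, 0.2, 0, 0, 0, 0, -4.5, -1.3, 0.2, 0, 0, 0, 0]}}

```text
time_s: 17.62
ee_pos: [559.0, -153.4, 214.5]
ee_rot: [-180.0, 0.4, 107.0]
force: [0.9, 0.2, -0.9]
gripper_width: 0.4
```

```bash
python3 - <<'E'
from look import *
look('17',(270,100,400,230),(205,170,285,270))
E
```

```text
top (270, 100, 400, 230) scale 3.08
scene (205, 170, 285, 270) scale 4.0
{'time_s': np.float64(17.7), 'qpos': array([ -16.3,   19.3,   90.9,   -0.4,   69.6, -123.1]), 'ee_pos': array([ 558.4, -153.5,  214.4]), 'ee_rot': array([-179.9,    0.4,  107. ]), 'force': array([0.9, 0.6, 0.9]), 'gripper_width': np.float64(0.3)}
```

View pics/l17.png

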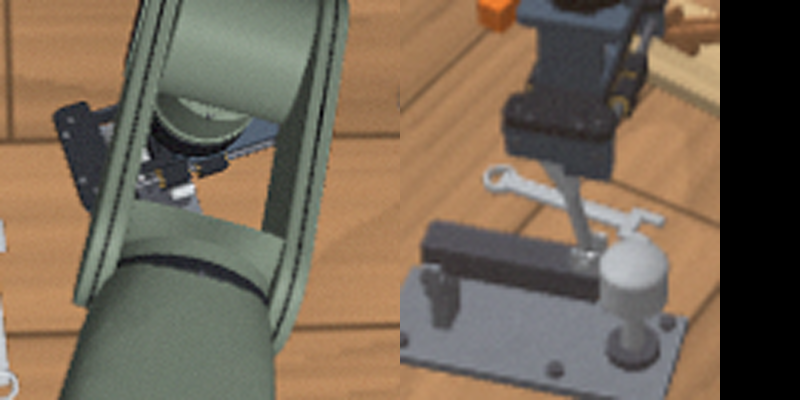

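The handle is swinging down under a light push and the coupler is still. I continue the arc.

Emit:
{"method": "servo_tool", "body": {"motion": [-8.9, -2.7, -0.6, 0, 0, 0, 0, -9, -2.7, -1.6, 0, 0, 0, 0, -8.9, -2.7, -2.7, 0, 0, 0, 0, -8.7, -2.6, -3.7, 0, 0, 0, 0, -8.4, -2.5, -4.8, 0, 0, 0, 0, -8, -2.4, -5.8, 0, 0, 0, 0, -7.5, -2.3, -6.8, 0, 0, 0, 0]}}

```text
time_s: 18.3
ee_pos: [498.8, -171.5, 187.8]
ee_rot: [-179.9, 0.4, 107.0]
force: [1.2, -0.8, 0.7]
gripper_width: 0.3
```

Emit:
{"method": "servo_tool", "body": {"motion": [-3.4, -1, -3.8, 0, 0, 0, 0, -3.4, -1.1, -3.9, 0, 0, 0, 0, -3, -0.9, -4.2, 0, 0, 0, 0, -3.1, -0.9, -4.3, 0, 0, 0, 0, -2.6, -0.8, -4.6, 0, 0, 0, 0]}}

```text
time_s: 18.72
ee_pos: [484.3, -176.0, 167.1]
ee_rot: [-180.0, 0.4, 107.0]
force: [0.8, -0.1, 1.0]
gripper_width: 0.5
```

```bash
python3 - <<'E'
from look import *
look('18',(270,100,400,230),(205,170,285,270))
E
```

```text
top (270, 100, 400, 230) scale 3.08
scene (205, 170, 285, 270) scale 4.0
{'time_s': np.float64(18.8), 'qpos': array([ -21. ,   15.9,  103.4,   -0.4,   60.6, -127.8]), 'ee_pos': array([ 483.4, -175.8,  166.5]), 'ee_rot': array([-179.8,    0.3,  107. ]), 'force': array([ 0.5, -0.6,  0.5]), 'gripper_width': np.float64(0.3)}
```

View pics/l18.png

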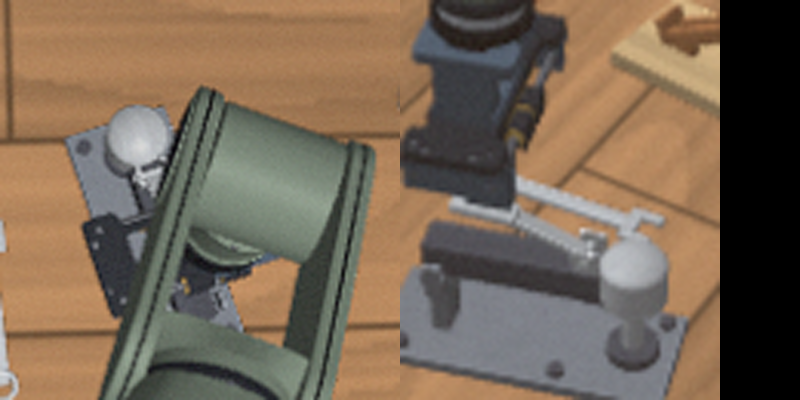

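Emit:
{"method": "servo_tool", "body": {"motion": [-1, -0.3, -2.5, 0, 0, 0, 0, -1, -0.3, -2.5, 0, 0, 0, 0, 0, 0, -1.5, 0, 0, 0, 0]}}

```text
time_s: 19.07
ee_pos: [482.1, -176.5, 160.7]
ee_rot: [-179.9, 0.4, 107.0]
force: [-0.8, 0.5, 1.2]
gripper_width: 0.3
```

Emit:
{"method": "servo_tool", "body": {"motion": [0, 0, -1, 0, 0, 0, 0, 0, 0, -1, 0, 0, 0, 0]}}

```text
time_s: 19.23
ee_pos: [482.2, -176.5, 158.9]
ee_rot: [-179.9, 0.4, 107.0]
force: [-2.3, -0.4, 2.2]
gripper_width: 0.7
```

Emit:
{"method": "servo_tool", "body": {"motion": [0, 0, -0.8, 0, 0, 0, 0, 0, 0, -0.8, 0, 0, 0, 0]}}

```text
time_s: 19.4
ee_pos: [482.2, -176.6, 158.6]
ee_rot: [-179.9, 0.4, 107.0]
force: [-4.9, 0.3, 13.6]
gripper_width: 0.2
```

Emit:
{"method": "servo_tool", "body": {"motion": [0, 0, -0.5, 0, 0, 0, 0, 0, 0, 0, 0, 0, 0, 0]}}

```text
time_s: 19.57
ee_pos: [482.2, -176.6, 158.6]
ee_rot: [-180.0, 0.4, 107.0]
force: [-4.8, -0.2, 11.8]
gripper_width: 0.5
```

The handle met a hard stop at TCP 158.6, where 159 was expected for fully down. I retract and check.

Emit:
{"method": "servo_tool", "body": {"motion": [0, 0, 3, 0, 0, 0, 0, 0, 0, 10, 0, 0, 0, 0, 0, 0, 20, 0, 0, 0, 0, 0, 0, 30, 0, 0, 0, 0, -20, 0, 30, 0, 0, 0, 0, -35, 0, 10, 0, 0, 0, 0, -35, 0, 0, 0, 0, 0, 0, -35, 0, 0, 0, 0, 0, 0, -20, 0, 0, 0, 0, 0, 0, 0, 0, 0, 0, 0, 0, 0]}}

```text
time_s: 20.4
ee_pos: [333.8, -175.8, 260.5]
ee_rot: [-179.9, 0.4, 106.9]
force: [0.5, -0.1, 0.3]
gripper_width: 0.3
```

```bash
python3 - <<'E'
from look import *
look('19',(270,110,370,230),(205,180,285,280))
y=np.radians(16.8);h=np.array([np.cos(y),np.sin(y),0]);l=np.array([-h[1],h[0],0]);B=np.array([594.,-142.8,0])
for n,b in(("top",(285,125,345,215)),("scene",(205,195,280,285))):
    f=load(n+"19.npz");C=cloud(f);V=f["image"].max(2).astype(int)
    m=np.zeros(V.shape,bool);m[b[1]:b[3],b[0]:b[2]]=1
    P=C[m]-B;Q=np.c_[P@h,P@l,P[:,2],V[m]]
    bar=Q[(Q[:,2]>95)&(Q[:,2]<116)&(Q[:,3]<100)&(Q[:,0]<-50)&(abs(Q[:,1])<20)]
    k=np.polyfit(bar[:,0],bar[:,2],1); print(n,"bar top",np.polyval(k,-100).round(1),"slope",np.degrees(np.arctan(k[0])).round(2))
    g=Q[(Q[:,2]>122)&(Q[:,2]<170)&(Q[:,0]<-60)&(abs(Q[:,1])<14)&(Q[:,3]>120)]
    for s0 in(-140,-130,-120,-110,-100,-90,-75):
        q=g[abs(g[:,0]-s0)<5]
        if len(q): print(" handle",s0,np.median(q[:,1:3],0).round(1))
E
python3 - <<'E'
import sys;sys.path.insert(0,'.')
from h import *
a=load("scene0.npz")["image"];b=load("scene19.npz")["image"];cv2.imwrite("pics/s19.png",b[:,:,::-1])
E
```

```text
top (270, 110, 370, 230) scale 3.33
scene (205, 180, 285, 280) scale 4.0
{'time_s': np.float64(20.5), 'qpos': array([ -29.1,   -0.9,  109.2,   -0.3,   71.3, -136. ]), 'ee_pos': array([ 337.6, -176.6,  260.7]), 'ee_rot': array([179.9,   0.5, 107. ]), 'force': array([-0. ,  0.3,  0.4]), 'gripper_width': np.float64(0.7)}
top bar top 104.6 slope 0.03
 handle -140 [  0.9 140.6]
 handle -130 [  1.2 139.9]
 handle -120 [  0.9 139.2]
 handle -110 [  1.7 140.6]
 handle -100 [  1.6 139.3]
 handle -90 [  0.7 134.3]
 handle -75 [  1.1 130.4]
scene bar top 104.3 slope -0.3
 handle -140 [ -4.9 140.5]
 handle -130 [ -3.9 141. ]
 handle -120 [ -2.2 139.4]
 handle -110 [ -5.3 140.6]
 handle -100 [ -4.7 141.3]
 handle -90 [ -1.9 134.5]
 handle -75 [ -2.6 129.8]
```

View pics/l19.png

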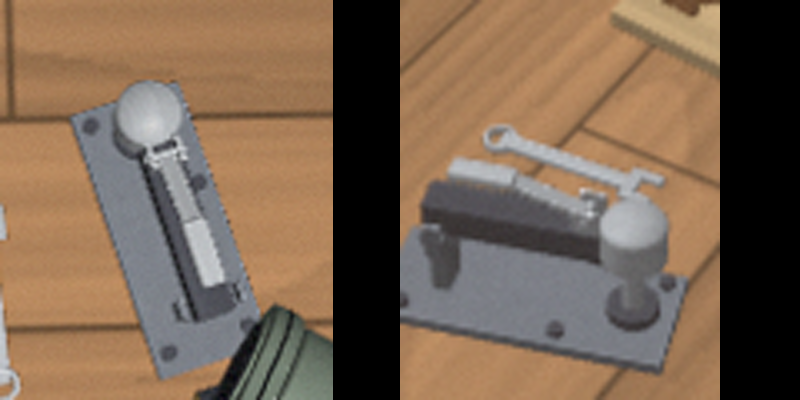

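View pics/s19.png

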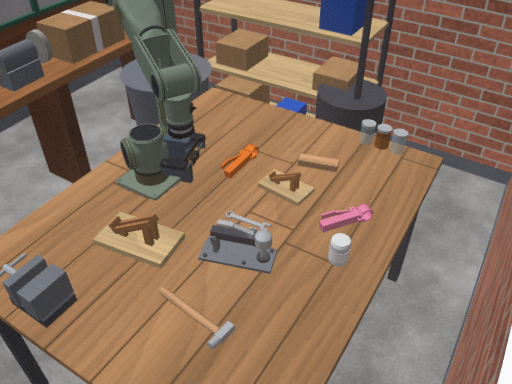

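The handle's top face is flat at 140 mm (expected 140 when fully down), and the bar is level in the fork. The other things are where they were, so I hand in.

```bash
python3 -c "
from workcell import env
print(env.job_done())"
```

```text
the job is handed in; nothing more can be done
None
```

The coupler is seated level on the hitch ball with its bar in the fork and the handle pressed fully down, and the job is handed in at about 20.5 s. I raised the handle to about 1.3 rad by an arc with a light grip. I then lifted the coupler off the smaller rest, levelled it, lowered it onto the ball and released it. The handle went down only after that, pushed by the closed fingers.

**Last checks:**
- **Seating:** the bar top is at 104.3–104.6 mm against 105 expected, with a slope of at most 0.3°. It lies between the fork cheeks, about centred.
- **Handle:** its grip's upper face is flat at about 140 mm, as expected when fully down. It met a hard stop at about 13 N.
- **Bystanders:** by eye in the last scene picture, the tin, wrench, hammer, offcut and look-alikes are where they were.
- **Robot:** it is clear and touching nothing.

**Disagreements seen:**
- The coupler lay about 6 mm further back on the rest than first estimated, so I corrected for that over the ball.
- The two cameras differed by about 1–3 mm on the head's position before the final lowering.
- Before locking, the same depth fit gave a bar slope of about 0.8°. I took that as depth noise.

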